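Unclamp the sample rack and close up the rack row

TASK

The sample-tube rack in the carrier is held down by the sprung clamp arm: swing the arm up until it stays open by itself, then lift that rack out. Stand it and every other loose tube rack upright in the white tray, crosswise between the low side fences, as one closed row: the first flush against the tall end stop, each next one flush against its neighbour with no gaps, in any order. Finally bring the empty carrier's clamp arm down again until it is shut, keep the racks upright throughout, and leave everything else on the table where it is.

Things in the scene. Friction and masses are not known exactly. Their poses are not given: they have to be found in the camera images.
- carrier: Aluminium carrier, fixed. Origin: on the table below the centre of the rack seat. Base 8 mm thick, x -65 to +135 mm, y +-80. The rack stands on it, long side along y, inside grey ledges (tops at z 20 mm, 4 mm play; the middle 69 mm of the rack's long sides is clear). Clamp pivot at x 105, z 85 mm, between steel cheeks (x 94 to 120, 98 mm high).
- clamp (a joint): Sprung clamp arm, rad. 0: level, pad on the rack's top; -0.05: shut, carrier empty; grows as the bar end swings up and back (+x), limit 1.75. Spring drives it shut below 1.1 and holds it open beyond. Some 4 N at the bar lifts it, 2 N closes it. Arm 16 x 8 mm; 18 mm rubber pad 105 mm from the pivot, reaching 17 mm below the arm's middle.
- clamp_bar (a point): Middle of the black cross bar at the arm's free end: 12 mm round, 116 mm long, along carrier y, 180 mm from the pivot (at joint 0: carrier x -75, z 85 mm). The arm joins it in the middle; 50 mm of bar is free on either side to take hold of. Axes turn with the arm: at joint 0 z is up, x points to the pivot.
- clamp_hinge (a point): Centre of the clamp arm's pivot.
- tray: White row tray, fixed. Origin: centre of underside. 129 (x) by 220 mm (y), floor 6 mm thick; low fences along both long sides (tops at z 16 mm, inner faces x +-58.5); end stop 45 mm high at the +y end, inner face y = 98; -y end open. Racks stand crosswise, long side along x; in a flush row their origins are at y 78, 38, -2, -42 mm.
- rack_0: Purple tube rack, the one clamped in the carrier at the start. Block 40 (x) by 105 (y) by 60 mm high with 8 capped tubes fixed in it (4 at each end, tops at 79 mm; middle 34 mm plain). Steel foot 12 mm thick makes it bottom-heavy, 280 g; all alike, either way round will do. Origin: centre of underside, z up. Grip across the 40 mm at the middle of the long sides.
- rack_1: Purple tube rack standing loose on the table at the start; may be absent. Block 40 (x) by 105 (y) by 60 mm high with 8 capped tubes fixed in it (4 at each end, tops at 79 mm; middle 34 mm plain). Steel foot 12 mm thick makes it bottom-heavy, 280 g; all alike, either way round will do. Origin: centre of underside, z up. Grip across the 40 mm at the middle of the long sides.
- rack_2: Purple tube rack standing loose on the table at the start; may be absent. Block 40 (x) by 105 (y) by 60 mm high with 8 capped tubes fixed in it (4 at each end, tops at 79 mm; middle 34 mm plain). Steel foot 12 mm thick makes it bottom-heavy, 280 g; all alike, either way round will do. Origin: centre of underside, z up. Grip across the 40 mm at the middle of the long sides.
- rack_3: Purple tube rack standing loose on the table at the start; may be absent. Block 40 (x) by 105 (y) by 60 mm high with 8 capped tubes fixed in it (4 at each end, tops at 79 mm; middle 34 mm plain). Steel foot 12 mm thick makes it bottom-heavy, 280 g; all alike, either way round will do. Origin: centre of underside, z up. Grip across the 40 mm at the middle of the long sides.
- spray: Bystander: white bottle, 58 mm round, 170 mm high, origin under its centre; leave it alone.
- tape: Bystander: roll of tape lying flat, 72 mm round, 24 mm high; leave it alone.
- swabs: Bystander: cardboard box 60 x 90 x 40 mm; leave it alone.
- cup: Bystander: white cup, 72 mm round, 60 mm high; leave it alone.
- gel: Bystander: clear jar, 48 mm round, 110 mm high; leave it alone.
- labels: Bystander: pack of labels 70 x 50 x 25 mm; leave it alone.
Things that resemble listed ones, but are neither listed nor needed, are in the scene too. Leave any turquoise look-alike of the rack_2 alone.

How it is judged:
By the outcome, as a careful person would: the job done as asked, in the order asked, and still so for the second after the job is handed in, with the robot touching nothing.
Of rack_1, rack_2, rack_3 only 2 to 3 are there at a start; the rules pass over those that are not, and their reading is None.
At some moment in a run one of rack_1, rack_2, rack_3 may be knocked a few centimetres aside while the robot is not near it.
It also fails if it takes over 210 s, if anything falls off the work surface, if the arm or the gripper's body presses on something with over 40 N, if the wrist force passes 120 N, or if a joint passes its speed limit or range.

ROBOT

A 6-joint arm with a two-finger parallel gripper is mounted at the origin on the work surface. World frame = base frame: x ahead of the robot, y to its left, z up, the work surface at z = 0. Lengths are in m, angles in rad, forces in N, time in s.
With the tool pointing down it reaches from about 0.25 to 0.775 m from the base axis. Payload 4 kg.
Tool frame: the origin (TCP) lies on the centre line of the jaws, within the pads' length; the fingertips stand 17 mm ahead of it and the grasp point (between the pads) lies 2 mm behind it; z points along the fingers, y is the line along which they close (so a half turn about z gives the same grasp; the last joint's range is limited). The gripper opens to 94 mm and grips with 3 to 60 N. Pads are 16 mm wide; open, the fingers measure 119 mm over their backs; the gripper's body (75 mm by 177 mm) begins 78 mm behind the grasp point.
Start: joints at [-1.292, 0.087, 1.371, -0, 1.684, -0.103], TCP at [0.205, -0.51, 0.223] pointing down, gripper open.
Joint ranges: [-3.1, 3.1], [-0.76, 2.03], [0.27, 2.55], [-1.08, 4.22], [0.17, 2.65], [-2.57, 2.57]. Speed limits (rad/s): [2.79, 2.79, 3.14, 3.14, 3.14, 3.14].

INTERFACE

Orientations are given as [roll, pitch, yaw] about the fixed x, y, z axes, in that order (R = Rz(yaw) Ry(pitch) Rx(roll)).
In Python, from bench import robot gives the robot as it stands.
- The arm moves only by the tool servo_tool, never from a script. Its argument "plan" is a list of rows, each a list of 7 numbers: the shift along the tool's x, y, z normalised to -1 to 1, where 1 is 0.1 m, then the turn, a rotation vector about the tool's x, y, z normalised to -1 to 1, where 1 is pi/2 rad, then the finger opening in mm, from 0 to 94. In form: [[x, y, z, ax, ay, az, gripper], ...]. A call has 1 to 12 rows; each row is the pose to reach, as a shift and turn from the pose commanded when the call began, along the tool's axes at that moment; what a row does not reach only later rows make up. A row lasts 1/12 s, in which the tool goes at most 41.7 mm and 7.16 degrees, less where a joint would pass 70% of its speed; a pose out of reach is approached as far as the arm can. A call with a number of a shift or a turn outside -1 to 1 is refused whole. A call with a gripper value outside its range is refused whole. The fingers move at their own pace and stop on an object; the grip force is fixed at half the most. Time passes only in rows, so rows that repeat a pose let the fingers close. It gives the time, the measured TCP pose, the force, the opening and the grip force at its end, in the units of the state.
- robot.get_obs(): the state, without advancing time (a new reading comes with each control period).
- robot.snapshot(name): name is "scene" or "top"; returns the picture (480x640x3 uint8, red, green, blue); there is no depth.
- robot.camera_params(name): a dict with "camera_matrix" (3x3 intrinsics, pixels), "rvec" (rotation vector, rad) and "tvec" (3), from world to camera coordinates, as OpenCV has them. Camera axes: x right, y down, z forward; pixel columns grow to the right and rows downward; lengths in m; the calibration is good to about 2 mm. A picture is of the moment at which its call begins. camera_params takes no time and is no camera call.
- robot.close_job(): hands the job in; it is judged then, once.
Trained networks look in the newest picture that a camera, given by its name, has taken for a name from the list of things; names that differ only in an ending like _2 or _b are one class to them, and where a whole thing is asked for, a point or a joint stands for the part that bears it (a point fixed in the world has none). Each returns a list of dicts, best first, with "conf" (0 to 1); they miss things now and then, are a little off and sometimes report something else, mostly with a low value. They report only what shows in the picture. A call takes as long as a camera call. They do not tell look-alikes from the thing itself.
- robot.find_in(thing, camera): "extent" ([centre column, centre row, width, height] in pixels, round what is visible of it).
The state is a dict: "time": time; "joint_positions": joint angles; "qvel": joint speeds; "joint_torque": joint torques, N m; "tool_pos": TCP position; "ee_rot": TCP orientation; "wrist_force": force on the tool from outside, world axes, zero at the start; "wrist_torque": the same for the moment, N m; "width": finger opening in m; "finger_force": force on a finger pad.
Only numpy, scipy, OpenCV 4.12 (cv2) and the standard library are available. Lean on these libraries where they do the work, as an engineer would, in place of code of your own. Each camera call takes 0.05 s, during which the arm holds its last target. There are 200 camera calls.

## Working session

There is one attempt and no reset: what is moved stays moved. The work goes in short steps, Python scripts to look and compute and a tool call to move; the robot and the scene stay as the last step left them, time stands still between calls to the robot, and variables do not carry over. Pictures are saved under pics/ and viewed, at most 14 in all, crops included, and the job is handed in when it is done.

Besides the shell and the picture viewer there is one more tool, called after "Call:" in YAML: its name, and indented under it one key for each argument. servo_tool: Moves the arm, as the interface text tells. Scaled input: -1 to 1 covers 0.1 m each way for a shift and pi/2 rad each way for a turn. Its arguments: {"type":"object","properties":{"plan":{"type":"array","items":{"type":"array","items":{"type":"number"}}}},"required":["plan"]}

```bash
ls; mkdir -p pics; cat > h.py <<'E'
import numpy as np, cv2
from bench import robot
from scipy.spatial.transform import Rotation as R
def cam(n):
    p=robot.camera_params(n);return np.array(p["camera_matrix"]),np.array(p["rvec"],float),np.array(p["tvec"],float)
def snap(n,f):
    im=robot.snapshot(n);cv2.imwrite(f"pics/{f}.png",im[:,:,::-1]);return im
def back(n,px,z):
    K,r,t=cam(n);M=cv2.Rodrigues(r)[0];px=np.atleast_2d(np.array(px,float))
    d=np.c_[px,np.ones(len(px))]@np.linalg.inv(K).T@M;c=-M.T@t.ravel()
    return c+d*((z-c[2])/d[:,2])[:,None]
def proj(n,P):
    K,r,t=cam(n);return cv2.projectPoints(np.atleast_2d(np.array(P,float)),r,t,K,None)[0].reshape(-1,2)
E
python3 - <<'E'
from h import *
np.set_printoptions(precision=3,suppress=True)
for c in("top","scene"):
    snap(c,c+"0");K,r,t=cam(c);M=cv2.Rodrigues(r)[0];print(c,K.tolist(),"pos",-M.T@t.ravel())
    for n in("rack_0","tray","carrier","clamp_bar"):
        for d in robot.find_in(n,c):print(c,n,round(d["conf"],2),np.round(d["extent"],1))
print(robot.get_obs())
E
```

```text
pics
top [[483.1944356206864, 0.0, 322.38206838595346], [0.0, 483.1944356206864, 238.35561237710155], [0.0, 0.0, 1.0]] pos [0.347 0.021 1.208]
top rack_0 0.92 [330.4 292.3  48.9  26. ]
top rack_0 0.9 [377.  339.9  46.6  30.5]
top rack_0 0.82 [322.6 244.9  46.   25.5]
top rack_0 0.63 [321.6 199.6  40.9  27.7]
top rack_0 0.61 [427.9 269.4  51.7  17.7]
top tray 0.59 [330.9 291.   46.5  26.6]
top tray 0.57 [220.2 275.6  97.2  54.5]
top carrier 0.97 [422.4 256.6  66.1  91. ]
top clamp_bar 0.63 [431.1 257.1  48.9  83.8]
top clamp_bar 0.47 [420.8 175.3  26.5  28.8]
scene [[549.2718019306694, 0.0, 316.89028274987953], [0.0, 549.2718019306694, 232.20717731985798], [0.0, 0.0, 1.0]] pos [1.095 0.52  1.363]
scene rack_0 0.95 [348.4 215.7  31.5  42.7]
scene rack_0 0.91 [293.9 272.6  43.3  42.7]
scene rack_0 0.87 [342.8 169.1  33.4  39.7]
scene rack_0 0.77 [322.  243.9  36.6  47.8]
scene rack_0 0.72 [271.9 177.6  29.9  35.8]
scene tray 0.83 [409.4 289.6 101.6  80.9]
scene carrier 0.66 [266.5 186.2  78.3  84.5]
scene clamp_bar 0.71 [275.6 170.1  68.3  54.2]
scene clamp_bar 0.58 [213.8 235.4  21.9  22.4]
{'time': 0.5, 'joint_positions': array([-1.292,  0.087,  1.371, -0.   ,  1.684, -0.103]), 'qvel': array([-0.003, -0.002, -0.001, -0.001, -0.   , -0.001]), 'joint_torque': array([ -0.   , -33.963, -30.227,   0.072,   0.024,  -0.   ]), 'tool_pos': array([ 0.205, -0.51 ,  0.222]), 'ee_rot': array([3.142, 0.   , 0.382]), 'wrist_force': array([-0.585,  0.092,  0.311]), 'wrist_torque': array([ 0.054, -0.006, -0.025]), 'finger_force': 0.0, 'width': 0.09366102314526592}
```

```bash
python3 -c "
import cv2
a=cv2.imread('pics/top0.png')[150:390,150:470];cv2.imwrite('pics/top0c.png',cv2.resize(a,None,fx=2.5,fy=2.5,interpolation=cv2.INTER_CUBIC))
a=cv2.imread('pics/scene0.png')[120:360,190:510];cv2.imwrite('pics/scene0c.png',cv2.resize(a,None,fx=2.5,fy=2.5,interpolation=cv2.INTER_CUBIC))"
```

```text
(no output)
```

View pics/top0c.png

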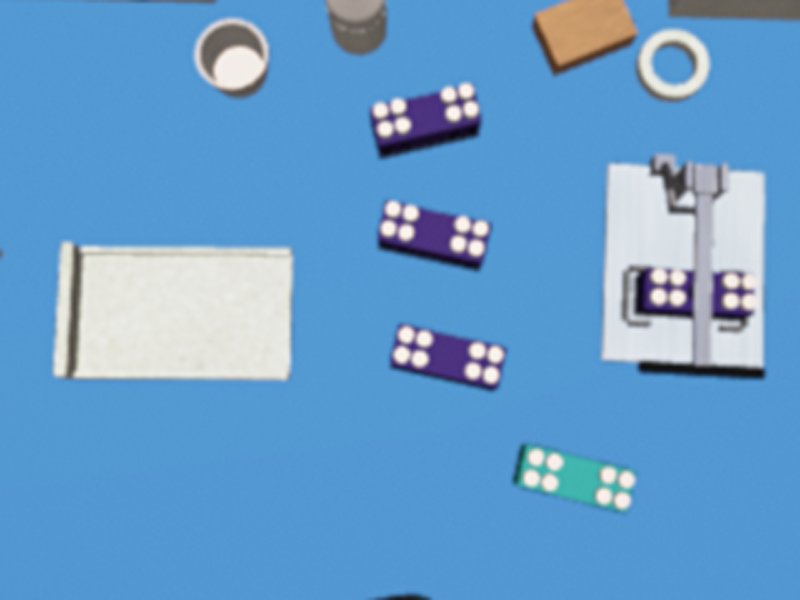

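View pics/scene0c.png

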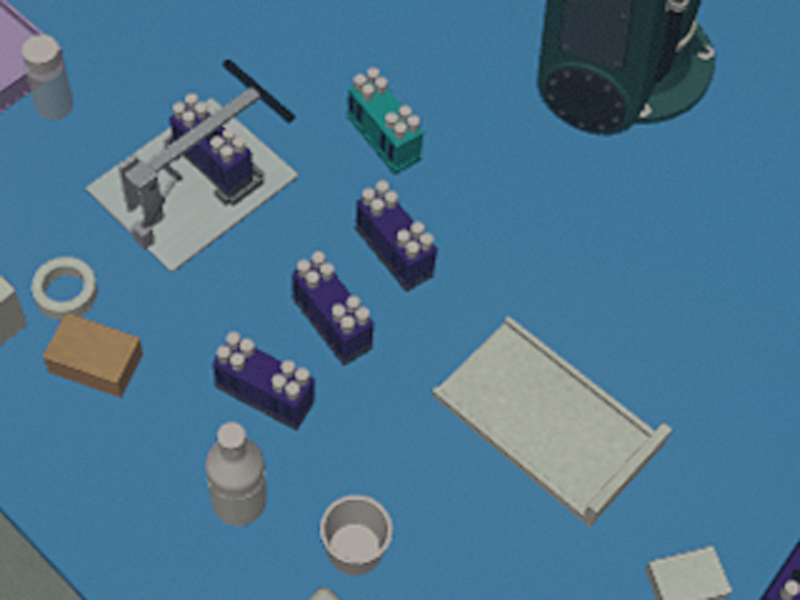

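View pics/top0.png

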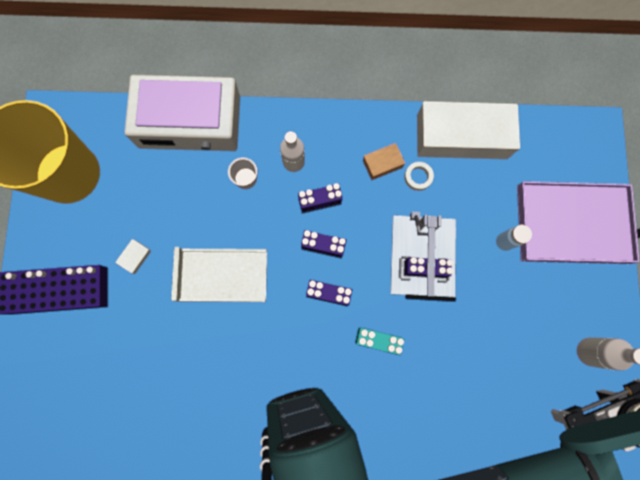

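Top view (640x480): the candidates for "rack" are loose purple at (320,197), (324,244) and (330,292), the clamped purple one at (428,268), a turquoise look-alike at (381,341) that I leave alone, and a big purple block at (50,290), wrong size. So rack_0 is the one at (428,268), and all three loose racks are present. The carrier's bar is at about (431,298), and the tray is at (220,275) with its end stop on the left (+y).

```bash
cat >> h.py <<'E'
def racks(im,zoff=0.):
    """caps of purple racks in a top picture -> list of (x,y,yaw of long side vs world y), via cap-top centroids"""
    hsv=cv2.cvtColor(im,cv2.COLOR_RGB2HSV);h,s,v=cv2.split(hsv)
    pur=((h>120)&(h<155)&(s>90)&(v<140)).astype(np.uint8)
    wh=((s<70)&(v>170)).astype(np.uint8)
    reg=cv2.morphologyEx(pur,cv2.MORPH_CLOSE,np.ones((13,13)))
    n,l,st,c=cv2.connectedComponentsWithStats(reg);out=[]
    for i in range(1,n):
        x,y,w,hh,a=st[i]
        if a<350 or a>3000: continue
        m=(cv2.erode((l==i).astype(np.uint8),np.ones((1,1)))&wh)
        p=np.argwhere(m)[:,::-1]
        if len(p)<30: continue
        P=back("top",p,0.079+zoff)[:,:2];q=(P.min(0)+P.max(0))/2
        e=np.linalg.eigh(np.cov(P.T))[1][:,1];e=e*np.sign(e[1])
        f=np.array([-e[1],e[0]]);cen=sum(u*((P@u).min()+(P@u).max())/2 for u in(e,f))
        out.append((np.round(c[i]),len(p),np.round(P.mean(0),4),np.round(cen,4),round(float(np.arctan2(-e[0],e[1])),3),np.ptp(P@e).round(3),np.ptp(P@f).round(3)))
    return out
E
python3 - <<'E'
from h import *
im=cv2.imread('pics/top0.png')[:,:,::-1].copy()
for r in racks(im): print(*r)
f=lambda a:np.array(a)/2.5+150-.3
print("carrier",back("top",f([[608,164],[765,172],[602,360]]),.008).round(4))
print("bar ends",back("top",f([[640,368],[764,373]]),.085).round(4))
print("tray open end corners",back("top",f([[291,249],[290,379]]),.016).round(4),"stop outer top",back("top",f([[65,242],[55,377]]),.045).round(4))
E
```

```text
[320. 199.] 119 [0.6534 0.0116] [0.6558 0.0119] 0.27 0.096 0.02
[323. 245.] 123 [0.5376 0.0019] [0.5402 0.0015] -0.212 0.095 0.021
[426. 268.] 215 [ 0.4882 -0.2475] [ 0.4902 -0.2481] -0.002 0.088 0.038
[327. 293.] 162 [ 0.4226 -0.0053] [ 0.4238 -0.013 ] -0.267 0.095 0.031
carrier [[ 0.6296 -0.1761  0.008 ]
 [ 0.6254 -0.3371  0.008 ]
 [ 0.43   -0.1692  0.008 ]]
bar ends [[ 0.4181 -0.1924  0.085 ]
 [ 0.4161 -0.3079  0.085 ]]
tray open end corners [[0.5326 0.1425 0.016 ]
 [0.404  0.138  0.016 ]] stop outer top [[0.5296 0.3585 0.045 ]
 [0.3995 0.3582 0.045 ]]
```

```bash
cat >> h.py <<'E'
TRAY=(.4664,.2494,.018);CAR=(.4926,-.2525,-.03)
def loc(o,x,y): 
    c,s=np.cos(o[2]),np.sin(o[2]);return o[0]+c*x-s*y,o[1]+s*x+c*y
def legs(wps,start=None):
    """wps: (x,y,z,psi) world, tool down. prints per leg the normalised row and the repeat count"""
    o=robot.get_obs()
    p,a=(np.array(o["tool_pos"]),o["ee_rot"][2]) if start is None else (np.array(start[:3]),start[3])
    for w in wps:
        w=np.array(w,float);n=int(max(1,np.ceil(np.linalg.norm(w[:3]-p)/.11),np.ceil(abs((w[3]-a+np.pi)%(2*np.pi)-np.pi)/1.3)))
        for i in range(n,0,-1):
            da=((w[3]-a+np.pi)%(2*np.pi)-np.pi)/i; M=np.array(R.from_euler("xyz",[np.pi,0,a]).as_matrix())
            while 1:
                s=(M.T@((w[:3]-p)/i)/.1)
                if abs(s).max()<=1: break
                s/=abs(s).max();break
            s=s.round(2);t=round(-da/(np.pi/2),2)
            k=int(np.ceil(max(np.linalg.norm(s)*.1/.035,abs(t)*90/6.5)))+1
            p=p+M@(s*.1);a=a-t*np.pi/2
            print([*(s+0.).tolist(),0,0,t],"x",k,"->",p.round(3),round(a,3))
E
python3 - <<'E'
from h import *
x,y=loc(CAR,-75/1e3,.033)
legs([(x,y,.2,1.541),(x,y,.083,1.541)])
E
```

```text
[0.77, -0.48, 0.06, 0, 0, np.float64(-0.18)] x 4 -> [ 0.258 -0.437  0.216] 0.665
[0.87, -0.25, 0.05, 0, 0, np.float64(-0.19)] x 4 -> [ 0.312 -0.364  0.211] 0.963
[0.91, 0.02, 0.06, 0, 0, np.float64(-0.18)] x 4 -> [ 0.365 -0.29   0.205] 1.246
[0.86, 0.27, 0.05, 0, 0, np.float64(-0.19)] x 4 -> [ 0.418 -0.217  0.2  ] 1.544
[0.0, 0.0, 0.59, 0, 0, np.float64(0.0)] x 3 -> [ 0.418 -0.217  0.141] 1.544
[0.0, 0.0, 0.58, 0, 0, np.float64(0.0)] x 3 -> [ 0.418 -0.217  0.083] 1.544
```

Call:
servo_tool:
  plan:
    - [0.77,-0.48,0.06,0,0,-0.18,40]
    - [0.77,-0.48,0.06,0,0,-0.18,40]
    - [0.77,-0.48,0.06,0,0,-0.18,40]
    - [0.77,-0.48,0.06,0,0,-0.18,40]

```text
time: 0.83
tool_pos: [0.2598, -0.4355, 0.2168]
ee_rot: [3.141, -0.0, 0.668]
wrist_force: [-0.1, -0.3, -0.2]
width: 0.071
finger_force: 0.0
```

Call:
servo_tool:
  plan:
    - [0.87,-0.25,0.05,0,0,-0.19,40]
    - [0.87,-0.25,0.05,0,0,-0.19,40]
    - [0.87,-0.25,0.05,0,0,-0.19,40]
    - [0.87,-0.25,0.05,0,0,-0.19,40]

```text
time: 1.17
tool_pos: [0.3123, -0.3632, 0.2118]
ee_rot: [3.141, 0.001, 0.965]
wrist_force: [-0.1, -0.5, 0.6]
width: 0.0438
finger_force: 0.0
```

Call:
servo_tool:
  plan:
    - [0.91,0.02,0.06,0,0,-0.18,40]
    - [0.91,0.02,0.06,0,0,-0.18,40]
    - [0.91,0.02,0.06,0,0,-0.18,40]
    - [0.91,0.02,0.06,0,0,-0.18,40]

```text
time: 1.5
tool_pos: [0.3657, -0.2903, 0.2055]
ee_rot: [3.142, 0.001, 1.246]
wrist_force: [-0.4, -1.0, -0.1]
width: 0.0402
finger_force: 0.0
```

Call:
servo_tool:
  plan:
    - [0.86,0.27,0.05,0,0,-0.19,40]
    - [0.86,0.27,0.05,0,0,-0.19,40]
    - [0.86,0.27,0.05,0,0,-0.19,40]
    - [0.86,0.27,0.05,0,0,-0.19,40]
    - [0.86,0.27,0.05,0,0,-0.19,40]
    - [0.86,0.27,0.05,0,0,-0.19,40]

```text
time: 2.0
tool_pos: [0.4175, -0.2196, 0.2006]
ee_rot: [-3.141, 0.001, 1.539]
wrist_force: [-0.1, 0.2, -0.6]
width: 0.0398
finger_force: 0.0
```

```bash
python3 - <<'E'
from h import *
im=snap("scene","s1")
a=im[130:270,190:350,::-1];cv2.imwrite('pics/s1c.png',cv2.resize(a,None,fx=4,fy=4,interpolation=cv2.INTER_CUBIC))
print(robot.get_obs())
E
```

```text
{'time': 2.05, 'joint_positions': array([-6.03494762e-01, -8.35125223e-02,  1.58484270e+00, -1.04451636e-03,
        1.63981966e+00, -5.72156011e-01]), 'qvel': array([ 0.00110565, -0.0020259 ,  0.005497  ,  0.00421306, -0.00059804,
       -0.00600922]), 'joint_torque': array([ 2.66092038e-01, -2.64632338e+01, -3.00884950e+01,  6.05111662e-02,
        5.10737544e-02,  7.85361364e-03]), 'tool_pos': array([ 0.41748493, -0.21944315,  0.20063452]), 'ee_rot': array([-3.14140080e+00,  1.11582816e-03,  1.53938541e+00]), 'wrist_force': array([-0.32654828,  0.55911412, -0.68365631]), 'wrist_torque': array([ 0.0013649 , -0.08861042, -0.00099292]), 'finger_force': 0.0, 'width': 0.03995407679748758}
```

View pics/s1c.png

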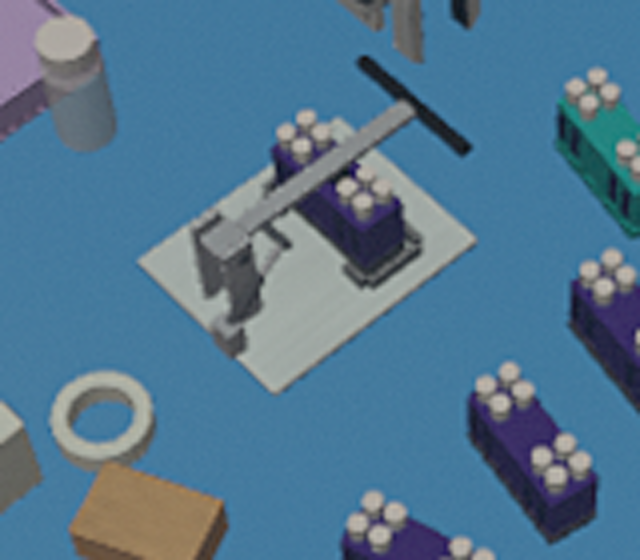

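The crop shows the purple rack_0 under the grey arm, with the black bar running from crop (360,62) to (466,150). That confirms the choice. The fingers hang above at (405,25), and I now lower them over the bar.

```bash
python3 - <<'E'
from h import *
print(back("scene",np.array([[360,62],[466,150],[413,106]])/4+[190,130],.085).round(4), loc(CAR,-.075,0))
E
```

```text
[[ 0.4189 -0.3019  0.085 ]
 [ 0.4205 -0.1875  0.085 ]
 [ 0.4197 -0.244   0.085 ]] (np.float64(0.4176337474688259), np.float64(-0.25025033748481285))
```

Call:
servo_tool:
  plan:
    - [0,0,0.3,0,0,0,40]
    - [0,0,0.6,0,0,0,40]
    - [0,0,0.6,0,0,0,40]
    - [0,0,0.6,0,0,0,40]

```text
time: 2.38
tool_pos: [0.4166, -0.2179, 0.1392]
ee_rot: [-3.138, -0.002, 1.541]
wrist_force: [0.8, 0.3, 0.6]
width: 0.0399
finger_force: 0.0
```

Call:
servo_tool:
  plan:
    - [0,0.01,0.3,0,0,0,40]
    - [0,0.01,0.56,0,0,0,40]
    - [0,0.01,0.56,0,0,0,40]
    - [0,0.01,0.56,0,0,0,5]
    - [0,0.01,0.56,0,0,0,5]
    - [0,0.01,0.56,0,0,0,5]
    - [0,0.01,0.56,0,0,0,5]
    - [0,0.01,0.56,0,0,0,5]
    - [0,0.01,0.56,0,0,0,5]

```text
time: 3.13
tool_pos: [0.4188, -0.2182, 0.0864]
ee_rot: [-3.141, 0.002, 1.544]
wrist_force: [-4.0, 0.5, 6.4]
width: 0.0108
finger_force: 30.0
```

Call:
servo_tool:
  plan:
    - [0,0.01,-0.22,0,0,0,5]
    - [0,0.05,-0.43,0,0,0,5]
    - [0,0.12,-0.63,0,0,0,5]
    - [0,0.2,-0.83,0,0,0,5]
    - [0,0.29,-0.98,0,0,0,5]
    - [0,0.29,-0.98,0,0,0,5]

```text
time: 3.63
tool_pos: [0.4471, -0.2192, 0.1861]
ee_rot: [-3.139, 0.003, 1.543]
wrist_force: [-9.4, 0.1, 3.0]
width: 0.0111
finger_force: 30.0
```

Call:
servo_tool:
  plan:
    - [0,0.16,-0.21,0,0,0,5]
    - [0,0.34,-0.38,0,0,0,5]
    - [0,0.54,-0.54,0,0,0,5]
    - [0,0.78,-0.66,0,0,0,5]
    - [0,0.99,-0.74,0,0,0,5]
    - [0,0.99,-0.74,0,0,0,5]

```text
time: 4.13
tool_pos: [0.5509, -0.2228, 0.2629]
ee_rot: [3.131, 0.007, 1.544]
wrist_force: [-2.4, -2.6, 11.9]
width: 0.0115
finger_force: 30.0
```

Call:
servo_tool:
  plan:
    - [0,0.25,-0.06,0,0,0,5]
    - [0,0.52,-0.08,0,0,0,5]
    - [0,0.7,-0.07,0,0,0,5]
    - [0,0.7,-0.07,0,0,0,5]

```text
time: 4.47
tool_pos: [0.6219, -0.2249, 0.2667]
ee_rot: [3.131, 0.006, 1.544]
wrist_force: [3.7, -4.7, 5.5]
width: 0.0115
finger_force: 30.0
```

Call:
servo_tool:
  plan:
    - [0,0,0,0,0,0,36]
    - [0,0,0,0,0,0,36]
    - [0,0,0,0,0,0,36]
    - [0,0,0,0,0,0,36]
    - [0,0,-0.4,0,0,0,36]
    - [0,0,-0.7,0,0,0,36]
    - [0,0,-0.7,0,0,0,36]

```text
time: 5.05
tool_pos: [0.617, -0.2226, 0.34]
ee_rot: [3.134, 0.003, 1.544]
wrist_force: [0.3, 0.3, 1.9]
width: 0.036
finger_force: 0.0
```

```bash
python3 - <<'E'
from h import *
im=snap("scene","s2")
a=im[110:290,190:430,::-1];cv2.imwrite('pics/s2c.png',cv2.resize(a,None,fx=3,fy=3,interpolation=cv2.INTER_CUBIC))
t=snap("top","t2")
for r in racks(t):print(*r)
E
```

```text
[319. 202.] 83 [0.6512 0.0191] [0.6524 0.018 ] 0.257 0.083 0.019
```

View pics/s2c.png

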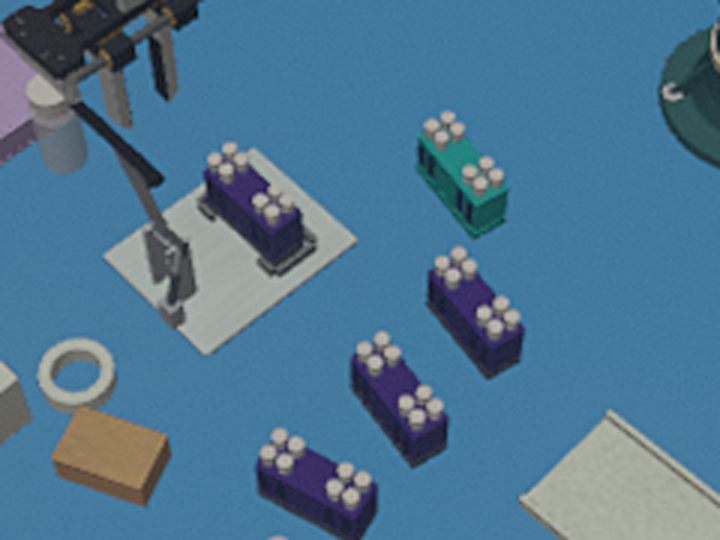

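The crop shows the clamp arm standing up by itself with its bar at (120,145), and rack_0 free in its seat at (255,205).

```bash
python3 - <<'E'
from h import *
x,y=loc(CAR,0,0)
legs([(x,y,.34,1.541),(x,y,.16,1.541),(x,y,.052,1.541)])
E
```

```text
[-0.17, -0.62, -0.02, 0, 0, np.float64(0.0)] x 3 -> [ 0.554 -0.238  0.337] 1.544
[-0.16, -0.61, -0.03, 0, 0, np.float64(0.0)] x 3 -> [ 0.493 -0.252  0.34 ] 1.544
[0.0, 0.0, 0.9, 0, 0, np.float64(0.0)] x 4 -> [ 0.493 -0.252  0.25 ] 1.544
[0.0, 0.0, 0.9, 0, 0, np.float64(0.0)] x 4 -> [ 0.493 -0.252  0.16 ] 1.544
[0.0, 0.0, 1.0, 0, 0, np.float64(0.0)] x 4 -> [ 0.493 -0.252  0.06 ] 1.544
```

Call:
servo_tool:
  plan:
    - [-0.17,-0.62,0,0,0,0,70]
    - [-0.17,-0.62,0,0,0,0,70]
    - [-0.33,-1,0,0,0,0,70]
    - [-0.33,-1,0,0,0,0,70]
    - [-0.33,-1,0,0,0,0,70]

```text
time: 5.57
tool_pos: [0.5142, -0.253, 0.3318]
ee_rot: [-3.138, -0.002, 1.542]
wrist_force: [1.0, 0.8, 1.1]
width: 0.066
finger_force: 0.0
```

Call:
servo_tool:
  plan:
    - [0,-0.24,0,0,0,0,70]
    - [0,-0.24,0.35,0,0,0,70]
    - [0,-0.24,0.7,0,0,0,70]
    - [0,-0.24,0.9,0,0,0,70]
    - [0,-0.24,0.9,0,0,0,70]

```text
time: 5.98
tool_pos: [0.4906, -0.2502, 0.2361]
ee_rot: [-3.131, -0.007, 1.545]
wrist_force: [-0.2, 1.3, -1.3]
width: 0.07
finger_force: 0.0
```

Call:
servo_tool:
  plan:
    - [0,0,0.35,0,0,0,70]
    - [0,0,0.7,0,0,0,70]
    - [0,0,0.9,0,0,0,70]
    - [0,0,0.9,0,0,0,70]
    - [0,0,0.9,0,0,0,70]

```text
time: 6.4
tool_pos: [0.4928, -0.252, 0.1534]
ee_rot: [-3.14, -0.001, 1.545]
wrist_force: [0.3, -0.5, -0.0]
width: 0.0701
finger_force: 0.0
```

Call:
servo_tool:
  plan:
    - [0,0,0.35,0,0,0,70]
    - [0,0,0.7,0,0,0,70]
    - [0,0,1,0,0,0,70]
    - [0,0,1,0,0,0,70]
    - [0,0,1,0,0,0,30]
    - [0,0,1,0,0,0,30]
    - [0,0,1,0,0,0,30]
    - [0,0,1,0,0,0,30]
    - [0,0,1,0,0,0,30]
    - [0,0,1,0,0,0,30]

```text
time: 7.23
tool_pos: [0.4934, -0.2532, 0.0558]
ee_rot: [3.138, 0.002, 1.544]
wrist_force: [0.1, -0.1, 6.7]
width: 0.0396
finger_force: 30.0
```

```bash
cat >> h.py <<'E'
def place(yl,z=.054,start=None,hi=.2):
    x,y=loc(TRAY,0,yl);legs([(x,y,hi,np.pi+TRAY[2]),(x,y,z+.03,np.pi+TRAY[2]),(x,y,z,np.pi+TRAY[2])],start)
E
python3 - <<'E'
from h import *
place(.055,start=(.4934,-.2525,.2,1.544))
E
```

```text
[0.93, -0.07, 0.0, 0, 0, np.float64(-0.17)] x 4 -> [ 0.489 -0.159  0.2  ] 1.811
[0.91, 0.18, 0.0, 0, 0, np.float64(-0.17)] x 4 -> [ 0.485 -0.067  0.2  ] 2.078
[0.83, 0.41, 0.0, 0, 0, np.float64(-0.17)] x 4 -> [0.48  0.026 0.2  ] 2.345
[0.7, 0.61, 0.0, 0, 0, np.float64(-0.17)] x 4 -> [0.475 0.118 0.2  ] 2.612
[0.51, 0.78, 0.0, 0, 0, np.float64(-0.17)] x 4 -> [0.47  0.212 0.2  ] 2.879
[0.29, 0.88, 0.0, 0, 0, np.float64(-0.18)] x 4 -> [0.465 0.304 0.2  ] 3.162
[0.0, 0.0, 0.58, 0, 0, np.float64(0.0)] x 3 -> [0.465 0.304 0.142] 3.162
[0.0, 0.0, 0.58, 0, 0, np.float64(0.0)] x 3 -> [0.465 0.304 0.084] 3.162
[0.0, 0.0, 0.3, 0, 0, np.float64(0.0)] x 2 -> [0.465 0.304 0.054] 3.162
```

Call:
servo_tool:
  plan:
    - [0,0,-0.2,0,0,0,30]
    - [0,0,-0.4,0,0,0,30]
    - [0,0,-0.6,0,0,0,30]
    - [0,0,-0.8,0,0,0,30]
    - [0,0,-1,0,0,0,30]
    - [0,0,-1,0,0,0,30]

```text
time: 7.73
tool_pos: [0.4942, -0.2536, 0.158]
ee_rot: [3.135, 0.004, 1.544]
wrist_force: [0.4, -0.1, -1.3]
width: 0.04
finger_force: 30.0
```

Call:
servo_tool:
  plan:
    - [0,0,-0.3,0,0,0,30]
    - [0,0,-0.5,0,0,0,30]
    - [0,0,-0.5,0,0,0,30]

```text
time: 7.98
tool_pos: [0.4939, -0.2534, 0.207]
ee_rot: [3.135, 0.004, 1.544]
wrist_force: [0.5, -0.5, -1.0]
width: 0.04
finger_force: 30.0
```

Call:
servo_tool:
  plan:
    - [0.93,-0.07,0,0,0,-0.17,30]
    - [0.93,-0.07,0,0,0,-0.17,30]
    - [0.93,-0.07,0,0,0,-0.17,30]
    - [0.93,-0.07,0,0,0,-0.17,30]

```text
time: 8.32
tool_pos: [0.4869, -0.1562, 0.2011]
ee_rot: [-3.139, -0.003, 1.815]
wrist_force: [-0.4, 0.4, -2.6]
width: 0.0398
finger_force: 30.0
```

Call:
servo_tool:
  plan:
    - [0.91,0.18,0,0,0,-0.17,30]
    - [0.91,0.18,0,0,0,-0.17,30]
    - [0.91,0.18,0,0,0,-0.17,30]
    - [0.91,0.18,0,0,0,-0.17,30]

```text
time: 8.65
tool_pos: [0.4831, -0.0649, 0.2019]
ee_rot: [-3.14, -0.001, 2.081]
wrist_force: [0.1, -0.5, -1.5]
width: 0.0393
finger_force: 30.0
```

Call:
servo_tool:
  plan:
    - [0.83,0.41,0,0,0,-0.17,30]
    - [0.83,0.41,0,0,0,-0.17,30]
    - [0.83,0.41,0,0,0,-0.17,30]
    - [0.83,0.41,0,0,0,-0.17,30]

```text
time: 8.98
tool_pos: [0.4791, 0.0266, 0.2024]
ee_rot: [-3.14, -0.0, 2.346]
wrist_force: [-0.6, -0.1, -2.5]
width: 0.0398
finger_force: 30.0
```

Call:
servo_tool:
  plan:
    - [0.7,0.61,0,0,0,-0.17,30]
    - [0.7,0.61,0,0,0,-0.17,30]
    - [0.7,0.61,0,0,0,-0.17,30]
    - [0.7,0.61,0,0,0,-0.17,30]

```text
time: 9.32
tool_pos: [0.4741, 0.1188, 0.2027]
ee_rot: [-3.14, -0.0, 2.612]
wrist_force: [-0.4, -0.2, -2.9]
width: 0.0397
finger_force: 30.0
```

Call:
servo_tool:
  plan:
    - [0.51,0.78,0,0,0,-0.17,30]
    - [0.51,0.78,0,0,0,-0.17,30]
    - [0.51,0.78,0,0,0,-0.17,30]
    - [0.51,0.78,0,0,0,-0.17,30]

```text
time: 9.65
tool_pos: [0.4698, 0.2116, 0.2027]
ee_rot: [-3.14, -0.0, 2.879]
wrist_force: [-0.6, -0.9, -3.5]
width: 0.0399
finger_force: 30.0
```

Call:
servo_tool:
  plan:
    - [0.29,0.88,0,0,0,-0.18,30]
    - [0.29,0.88,0,0,0,-0.18,30]
    - [0.29,0.88,0,0,0,-0.18,30]
    - [0.29,0.88,0,0,0,-0.18,30]
    - [0.29,0.88,0,0,0,-0.18,30]
    - [0.29,0.88,0,0,0,-0.18,30]

```text
time: 10.15
tool_pos: [0.4648, 0.3017, 0.2032]
ee_rot: [-3.14, 0.0, -3.126]
wrist_force: [-0.2, -0.7, -2.6]
width: 0.0394
finger_force: 30.0
```

Call:
servo_tool:
  plan:
    - [0,0,0.3,0,0,0,30]
    - [0,0,0.6,0,0,0,30]
    - [0,0,0.9,0,0,0,30]
    - [0,0,0.9,0,0,0,30]
    - [0,0,0.9,0,0,0,30]

```text
time: 10.57
tool_pos: [0.4632, 0.3018, 0.1119]
ee_rot: [-3.139, -0.004, -3.124]
wrist_force: [0.5, -0.2, -2.0]
width: 0.0398
finger_force: 30.0
```

```bash
python3 - <<'E'
from h import *
o=robot.get_obs();print(o["tool_pos"],o["ee_rot"])
im=snap("scene","s3")
a=im[190:360,320:500,::-1];cv2.imwrite('pics/s3c.png',cv2.resize(a,None,fx=3.5,fy=3.5,interpolation=cv2.INTER_CUBIC))
x,y=loc(TRAY,0,.055);legs([(x,y,.054,np.pi+.018)])
t=snap("top","t3")
for r in racks(t):print(*r)
E
```

```text
[0.46315517 0.30181616 0.11187137] [-3.13875933 -0.00400153 -3.12406352]
[-0.01, 0.01, 0.6, 0, 0, np.float64(0.0)] x 3 -> [0.466 0.304 0.054] -3.124
[319. 199.] 110 [0.6507 0.0222] [0.6541 0.0182] 0.274 0.083 0.02
[324. 245.] 114 [ 0.5356 -0.0076] [ 0.5392 -0.0012] -0.217 0.089 0.023
[329. 294.] 125 [ 0.4175 -0.0183] [ 0.4212 -0.0144] -0.223 0.09 0.024
```

View pics/s3c.png

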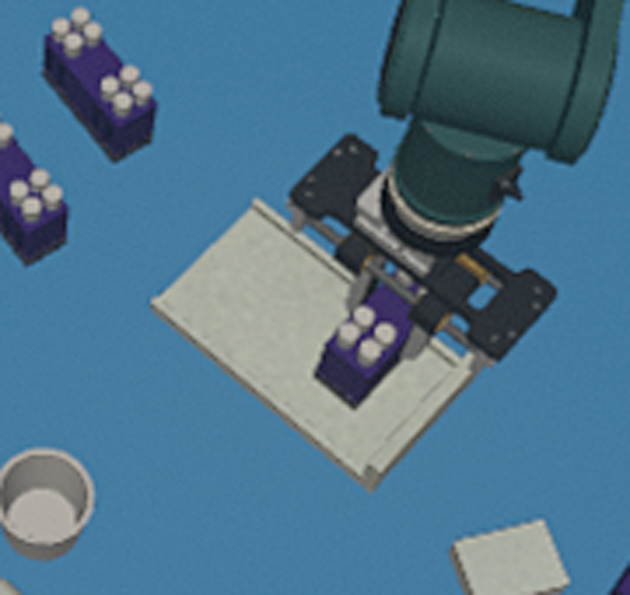

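The crop shows rack_0 hanging level and crosswise above the tray, with its caps at (365,335). Both ends are inside the fences.

Call:
servo_tool:
  plan:
    - [-0.02,0.01,0.3,0,0,0,30]
    - [-0.02,0.01,0.5,0,0,0,30]
    - [-0.02,0.01,0.56,0,0,0,30]
    - [-0.02,0.01,0.56,0,0,0,30]
    - [-0.02,0.01,0.56,0,0,0,30]

```text
time: 11.08
tool_pos: [0.4672, 0.3057, 0.0596]
ee_rot: [3.14, 0.003, -3.121]
wrist_force: [-0.3, -0.2, -2.3]
width: 0.0399
finger_force: 30.0
```

Call:
servo_tool:
  plan:
    - [0,0,0.02,0,0,0,30]
    - [0,0,0.04,0,0,0,30]
    - [0,0,0.04,0,0,0,30]

```text
time: 11.33
tool_pos: [0.4665, 0.3055, 0.0545]
ee_rot: [3.141, 0.002, -3.121]
wrist_force: [-0.1, -0.1, -2.1]
width: 0.0399
finger_force: 30.0
```

Call:
servo_tool:
  plan:
    - [0,0,0.02,0,0,0,30]
    - [0,0,0.04,0,0,0,30]
    - [0,0,0.04,0,0,0,30]

```text
time: 11.58
tool_pos: [0.4668, 0.3056, 0.0538]
ee_rot: [3.141, 0.003, -3.121]
wrist_force: [-3.9, -3.7, 13.4]
width: 0.0396
finger_force: 30.0
```

Call:
servo_tool:
  plan:
    - [0,0,0,0,0,0,50]
    - [0,0,0,0,0,0,50]
    - [0,0,0,0,0,0,50]
    - [0,0,-0.3,0,0,0,50]
    - [0,0,-0.6,0,0,0,50]
    - [0,0,-1,0,0,0,50]
    - [0,0,-1,0,0,0,50]

```text
time: 12.17
tool_pos: [0.4698, 0.3073, 0.1583]
ee_rot: [3.135, 0.014, -3.121]
wrist_force: [0.2, 0.7, 1.3]
width: 0.0502
finger_force: 0.0
```

Call:
servo_tool:
  plan:
    - [0,-0.4,-0.4,0,0,0,64]
    - [0,-0.8,-0.4,0,0,0,64]
    - [0,-1,-0.4,0,0,0,64]
    - [0,-1,-0.4,0,0,0,64]

```text
time: 12.5
tool_pos: [0.469, 0.2013, 0.191]
ee_rot: [-3.14, 0.003, -3.126]
wrist_force: [-0.2, 0.5, -0.1]
width: 0.064
finger_force: 0.0
```

```bash
cat >> h.py <<'E'
from scipy.optimize import minimize
def fit(im,guess,n="top",z0=0.):
    """rack pose by silhouette fit: guess (x,y,yaw) -> (x,y,yaw), IoU"""
    h,s,v=cv2.split(cv2.cvtColor(im,cv2.COLOR_RGB2HSV))
    m=(((h>118)&(h<158)&(s>70)&(v<150))|((s<90)&(v>130))).astype(np.uint8)
    b=np.array([(x,y,z) for x in(-.02,.02) for y in(-.0525,.0525) for z in(0,.06)]+[(x,y,.079) for x in(-.014,.014) for y in(-.046,.046)])
    S=6
    def hull(g,out):
        c,sn=np.cos(g[2]),np.sin(g[2]);P=np.c_[g[0]+c*b[:,0]-sn*b[:,1],g[1]+sn*b[:,0]+c*b[:,1],b[:,2]+z0]
        return cv2.convexHull(((proj(n,P)-out)*S+S/2).round().astype(np.int32))
    c0=proj(n,(guess[0],guess[1],.05))[0].astype(int)-40
    w=np.zeros((80,80),np.uint8);cv2.fillConvexPoly(w,((hull(guess,c0)-S/2)/S).round().astype(np.int32),1)
    w=cv2.dilate(w,np.ones((13,13)))
    sub=m[c0[1]:c0[1]+80,c0[0]:c0[0]+80]&w[:m.shape[0]-c0[1],:m.shape[1]-c0[0]]
    L=cv2.resize(cv2.morphologyEx(sub,cv2.MORPH_CLOSE,np.ones((5,5))).astype(np.float32),None,fx=S,fy=S,interpolation=cv2.INTER_LINEAR)>.5
    def cost(g):
        q=np.zeros(L.shape,np.uint8);cv2.fillConvexPoly(q,hull(g,c0),1);q=q>0
        return -(q&L).sum()/(q|L).sum()
    r=minimize(cost,guess,method="Nelder-Mead",options=dict(initial_simplex=[guess,*(np.array(guess)+np.diag([.01,.01,.12]))],xatol=1e-4,fatol=1e-4))
    return r.x.round(4),round(-r.fun,3)
E
python3 - <<'E'
from h import *
t=snap("top","t4");s=snap("scene","s4")
for g in [(.653,.012,.27),(.538,.002,-.215),(.421,-.012,-.22),(.465,.305,1.59)]: print(fit(t,g),fit(s,g,"scene"))
E
```

```text
(array([0.667 , 0.0117, 0.2555]), np.float64(0.887)) (array([0.6588, 0.0095, 0.2385]), np.float64(0.886))
(array([ 0.549 ,  0.0008, -0.1795]), np.float64(0.87)) (array([ 0.5427, -0.0007, -0.2469]), np.float64(0.889))
(array([ 0.4283, -0.0148, -0.2055]), np.float64(0.885)) (array([ 0.4226, -0.0174, -0.2421]), np.float64(0.885))
(array([0.409 , 0.309 , 1.6539]), np.float64(0.511)) (array([0.471 , 0.3064, 1.003 ]), np.float64(0.585))
```

```bash
cat >> h.py <<'E'
def pick(x,y,yaw,start=None,z=.046,hi=.17):
    a=np.pi/2+yaw;legs([(x,y,hi,a),(x,y,z,a)],start)
E
python3 - <<'E'
from h import *
pick(.424,-.0155,-.225)
E
```

```text
[0.16, -0.73, 0.07, 0, 0, np.float64(0.38)] x 7 -> [0.454 0.131 0.183] -3.72
[-0.28, -0.7, 0.06, 0, 0, np.float64(0.39)] x 7 -> [0.439 0.058 0.177] -4.333
[-0.62, -0.41, 0.07, 0, 0, np.float64(0.38)] x 7 -> [ 0.424 -0.015  0.17 ] -4.93
[0.0, 0.0, 0.62, 0, 0, np.float64(0.0)] x 3 -> [ 0.424 -0.015  0.108] -4.93
[0.0, 0.0, 0.62, 0, 0, np.float64(0.0)] x 3 -> [ 0.424 -0.015  0.046] -4.93
```

Call:
servo_tool:
  plan:
    - [0.16,-0.73,0.07,0,0,0.38,64]
    - [0.16,-0.73,0.07,0,0,0.38,64]
    - [0.16,-0.73,0.07,0,0,0.38,64]
    - [0.16,-0.73,0.07,0,0,0.38,64]
    - [0.16,-0.73,0.07,0,0,0.38,64]
    - [0.16,-0.73,0.07,0,0,0.38,64]

```text
time: 13.1
tool_pos: [0.4533, 0.1329, 0.1817]
ee_rot: [-3.141, -0.001, 2.565]
wrist_force: [0.1, 0.9, -0.3]
width: 0.0637
finger_force: 0.0
```

Call:
servo_tool:
  plan:
    - [-0.28,-0.7,0.06,0,0,0.39,64]
    - [-0.28,-0.7,0.06,0,0,0.39,64]
    - [-0.28,-0.7,0.06,0,0,0.39,64]
    - [-0.28,-0.7,0.06,0,0,0.39,64]
    - [-0.28,-0.7,0.06,0,0,0.39,64]
    - [-0.28,-0.7,0.06,0,0,0.39,64]

```text
time: 13.6
tool_pos: [0.4388, 0.0586, 0.1759]
ee_rot: [-3.141, -0.001, 1.954]
wrist_force: [-0.5, -0.0, -1.0]
width: 0.0638
finger_force: 0.0
```

Call:
servo_tool:
  plan:
    - [-0.62,-0.41,0.07,0,0,0.38,64]
    - [-0.62,-0.41,0.07,0,0,0.38,64]
    - [-0.62,-0.41,0.07,0,0,0.38,64]
    - [-0.62,-0.41,0.07,0,0,0.38,64]
    - [-0.62,-0.41,0.07,0,0,0.38,64]
    - [-0.62,-0.41,0.07,0,0,0.38,64]
    - [-0.62,-0.41,0.07,0,0,0.38,64]

```text
time: 14.18
tool_pos: [0.4239, -0.0143, 0.1692]
ee_rot: [-3.141, -0.0, 1.362]
wrist_force: [-0.1, -0.4, 0.2]
width: 0.0638
finger_force: 0.0
```

Call:
servo_tool:
  plan:
    - [0,0,0.3,0,0,0,64]
    - [0,0,0.5,0,0,0,64]
    - [0,0,0.5,0,0,0,64]

```text
time: 14.43
tool_pos: [0.4209, -0.0139, 0.1151]
ee_rot: [-3.133, 0.0, 1.361]
wrist_force: [0.0, 0.5, -0.3]
width: 0.0638
finger_force: 0.0
```

```bash
python3 - <<'E'
from h import *
o=robot.get_obs();print(o["tool_pos"],o["ee_rot"])
im=snap("scene","s5");print(fit(im,(.4226,-.017,-.24),"scene"))
a=im[150:300,250:450,::-1];cv2.imwrite('pics/s5c.png',cv2.resize(a,None,fx=3.5,fy=3.5,interpolation=cv2.INTER_CUBIC))
E
```

```text
[ 0.42089512 -0.01385441  0.11506774] [-3.13273784e+00  4.26381561e-04  1.36082962e+00]
(array([ 0.4233, -0.0156, -0.248 ]), np.float64(0.736))
```

View pics/s5c.png

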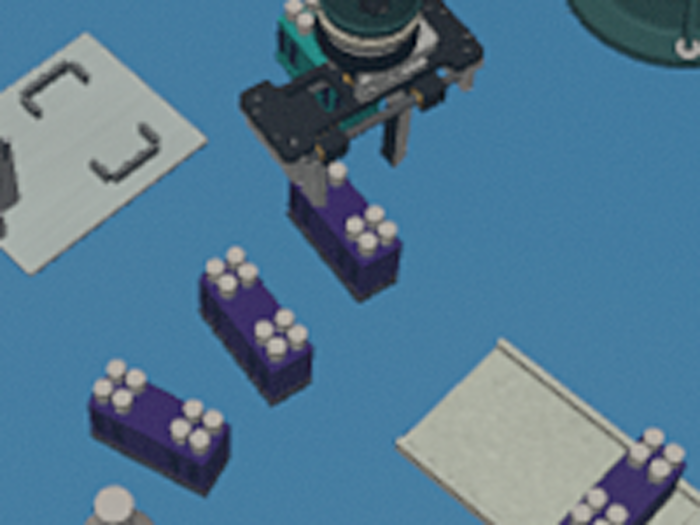

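The crop shows the fingers straddling the third rack at (350,230), with rack_0 standing in the tray at (630,470) and an empty carrier seat at (90,120).

Call:
servo_tool:
  plan:
    - [0,0,0.2,0,0,0,64]
    - [0,0,0.4,0,0,0,64]
    - [0,0,0.69,0,0,0,64]
    - [0,0,0.69,0,0,0,64]
    - [0,0,0.69,0,0,0,30]
    - [0,0,0.69,0,0,0,30]
    - [0,0,0.69,0,0,0,30]
    - [0,0,0.69,0,0,0,30]
    - [0,0,0.69,0,0,0,30]

```text
time: 15.23
tool_pos: [0.4258, -0.0152, 0.0527]
ee_rot: [3.137, -0.0, 1.356]
wrist_force: [1.6, -0.1, 3.2]
width: 0.0394
finger_force: 29.9
```

Call:
servo_tool:
  plan:
    - [0,0,-0.2,0,0,0,30]
    - [0,0,-0.4,0,0,0,30]
    - [0,0,-0.7,0,0,0,30]
    - [0,0,-1,0,0,0,30]
    - [0,0,-1,0,0,0,30]
    - [0,0,-1,0,0,0,30]

```text
time: 15.73
tool_pos: [0.4248, -0.015, 0.1521]
ee_rot: [3.138, -0.0, 1.356]
wrist_force: [-0.6, -0.8, -3.1]
width: 0.0395
finger_force: 29.9
```

```bash
python3 - <<'E'
from h import *
o=robot.get_obs();print(o["tool_pos"],o["width"])
place(-.008,hi=.16)
E
```

```text
[ 0.42482896 -0.01502886  0.15205704] 0.039513505128810494
[0.86, -0.05, -0.03, 0, 0, np.float64(-0.38)] x 7 -> [0.438 0.07  0.155] 1.953
[0.74, 0.45, -0.02, 0, 0, np.float64(-0.38)] x 7 -> [0.452 0.155 0.157] 2.55
[0.36, 0.79, -0.03, 0, 0, np.float64(-0.39)] x 7 -> [0.467 0.241 0.16 ] 3.162
[0.0, 0.0, 0.76, 0, 0, np.float64(0.0)] x 4 -> [0.467 0.241 0.084] 3.162
[0.0, 0.0, 0.3, 0, 0, np.float64(0.0)] x 2 -> [0.467 0.241 0.054] 3.162
```

Call:
servo_tool:
  plan:
    - [0.86,-0.05,-0.03,0,0,-0.38,30]
    - [0.86,-0.05,-0.03,0,0,-0.38,30]
    - [0.86,-0.05,-0.03,0,0,-0.38,30]
    - [0.86,-0.05,-0.03,0,0,-0.38,30]
    - [0.86,-0.05,-0.03,0,0,-0.38,30]
    - [0.86,-0.05,-0.03,0,0,-0.38,30]

```text
time: 16.23
tool_pos: [0.4356, 0.0706, 0.1506]
ee_rot: [-3.136, -0.002, 1.955]
wrist_force: [-0.1, 0.5, -3.0]
width: 0.0399
finger_force: 30.0
```

Call:
servo_tool:
  plan:
    - [0.74,0.45,-0.02,0,0,-0.38,30]
    - [0.74,0.45,-0.02,0,0,-0.38,30]
    - [0.74,0.45,-0.02,0,0,-0.38,30]
    - [0.74,0.45,-0.02,0,0,-0.38,30]
    - [0.74,0.45,-0.02,0,0,-0.38,30]
    - [0.74,0.45,-0.02,0,0,-0.38,30]

```text
time: 16.73
tool_pos: [0.4504, 0.1556, 0.1534]
ee_rot: [-3.139, -0.003, 2.549]
wrist_force: [0.3, -0.2, -2.7]
width: 0.0402
finger_force: 30.0
```

Call:
servo_tool:
  plan:
    - [0.36,0.79,-0.03,0,0,-0.39,30]
    - [0.36,0.79,-0.03,0,0,-0.39,30]
    - [0.36,0.79,-0.03,0,0,-0.39,30]
    - [0.36,0.79,-0.03,0,0,-0.39,30]
    - [0.36,0.79,-0.03,0,0,-0.39,30]
    - [0.36,0.79,-0.03,0,0,-0.39,30]
    - [0.36,0.79,-0.03,0,0,-0.39,30]
    - [0.36,0.79,-0.03,0,0,-0.39,30]

```text
time: 17.4
tool_pos: [0.4655, 0.2408, 0.1578]
ee_rot: [-3.141, -0.001, -3.126]
wrist_force: [-0.2, 0.4, -2.1]
width: 0.0397
finger_force: 30.0
```

```bash
python3 - <<'E'
from h import *
o=robot.get_obs();print(o["tool_pos"],o["ee_rot"],o["wrist_force"]);print(loc(TRAY,0,-.008))
s=snap("scene","s6");a=s[190:360,320:500,::-1];cv2.imwrite('pics/s6c.png',cv2.resize(a,None,fx=3.5,fy=3.5,interpolation=cv2.INTER_CUBIC))
E
```

```text
[0.4654637  0.2408319  0.15775327] [-3.14113341e+00 -1.12757045e-03 -3.12599379e+00] [-0.16820306  0.44126702 -2.06027678]
(np.float64(0.46654399222412596), np.float64(0.2414012959650084))
```

View pics/s6c.png

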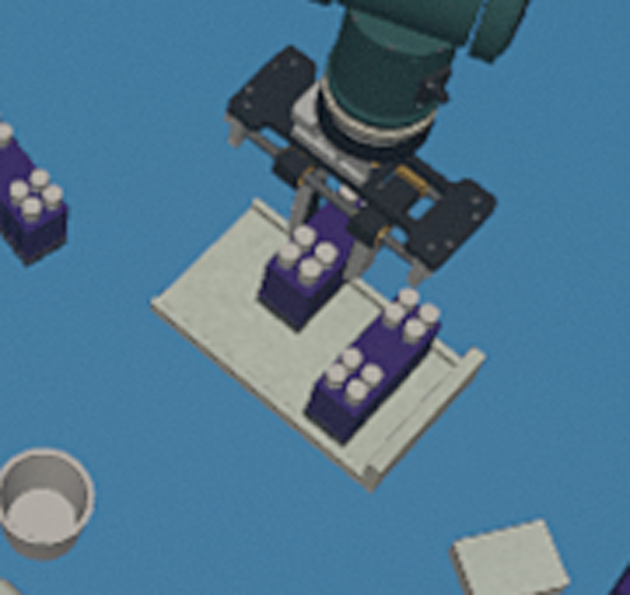

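The crop shows rack_0 upright in the tray at (375,365) with a gap to the stop, and the second rack held above the tray at (305,275). There is room between them.

Call:
servo_tool:
  plan:
    - [0,0,0.3,0,0,0,30]
    - [0,0,0.6,0,0,0,30]
    - [0,0,0.85,0,0,0,30]
    - [0,0,0.95,0,0,0,30]
    - [0,0,0.95,0,0,0,30]

```text
time: 17.87
tool_pos: [0.4641, 0.2404, 0.061]
ee_rot: [-3.14, -0.005, -3.123]
wrist_force: [0.1, 0.4, -1.8]
width: 0.0397
finger_force: 30.0
```

Call:
servo_tool:
  plan:
    - [0,0,0.03,0,0,0,30]
    - [0,0,0.05,0,0,0,30]
    - [0,0,0.05,0,0,0,30]

```text
time: 18.12
tool_pos: [0.4666, 0.2416, 0.0597]
ee_rot: [3.141, 0.002, -3.122]
wrist_force: [-0.5, 0.2, -2.4]
width: 0.0399
finger_force: 30.0
```

Call:
servo_tool:
  plan:
    - [0,0,0.03,0,0,0,30]
    - [0,0,0.03,0,0,0,30]
    - [0,0,0.03,0,0,0,30]

```text
time: 18.37
tool_pos: [0.4674, 0.2419, 0.0584]
ee_rot: [3.14, 0.005, -3.121]
wrist_force: [-0.7, -0.6, 5.2]
width: 0.0398
finger_force: 30.0
```

Call:
servo_tool:
  plan:
    - [0,0,0,0,0,0,50]
    - [0,0,0,0,0,0,50]
    - [0,0,0,0,0,0,50]
    - [0,0,-0.3,0,0,0,50]
    - [0,0,-0.6,0,0,0,50]
    - [0,0,-1,0,0,0,50]
    - [0,0,-1,0,0,0,50]
    - [0,-0.3,-1,0,0,0,0]
    - [0,-0.55,-1,0,0,0,0]
    - [0,-0.55,-1,0,0,0,0]

```text
time: 19.2
tool_pos: [0.4671, 0.1834, 0.1556]
ee_rot: [-3.139, 0.001, -3.124]
wrist_force: [0.2, -0.3, 0.2]
width: 0.0337
finger_force: 0.0
```

Call:
servo_tool:
  plan:
    - [0,0,0,0,0,0,0]
    - [0,0,0,0,0,0,0]
    - [0,0,0.3,0,0,0,0]
    - [0,0,0.6,0,0,0,0]
    - [0,0,0.9,0,0,0,0]
    - [0,0,1,0,0,0,0]
    - [0,0,1,0,0,0,0]

```text
time: 19.78
tool_pos: [0.4641, 0.1864, 0.0519]
ee_rot: [-3.14, -0.007, -3.12]
wrist_force: [-0.2, 0.2, -0.2]
width: 0.0005
finger_force: 0.0
```

Call:
servo_tool:
  plan:
    - [0,0,0.14,0,0,0,0]
    - [0,0,0.14,0,0,0,0]
    - [0,0.1,0.14,0,0,0,0]
    - [0,0.15,0.14,0,0,0,0]
    - [0,0.2,0.14,0,0,0,0]
    - [0,0.25,0.14,0,0,0,0]
    - [0,0.3,0.14,0,0,0,0]
    - [0,0.35,0.14,0,0,0,0]
    - [0,0.4,0.14,0,0,0,0]
    - [0,0.45,0.14,0,0,0,0]

```text
time: 20.62
tool_pos: [0.4661, 0.2316, 0.0417]
ee_rot: [-3.141, 0.0, -3.121]
wrist_force: [0.3, -3.9, 1.7]
width: 0.0004
finger_force: 1.5
```

Call:
servo_tool:
  plan:
    - [0,0.04,0,0,0,0,0]
    - [0,0.08,0,0,0,0,0]
    - [0,0.12,0,0,0,0,0]
    - [0,0.15,0,0,0,0,0]
    - [0,0.18,0,0,0,0,0]
    - [0,0.18,0,0,0,0,0]

```text
time: 21.12
tool_pos: [0.4656, 0.2496, 0.0415]
ee_rot: [-3.141, 0.0, -3.121]
wrist_force: [0.6, -3.7, 2.4]
width: 0.0006
finger_force: 1.7
```

Call:
servo_tool:
  plan:
    - [0,0.02,0,0,0,0,0]
    - [0,0.04,0,0,0,0,0]
    - [0,0.04,0,0,0,0,0]

```text
time: 21.37
tool_pos: [0.4656, 0.2532, 0.0415]
ee_rot: [-3.141, 0.0, -3.121]
wrist_force: [0.1, -4.0, 3.3]
width: 0.0004
finger_force: 2.1
```

Call:
servo_tool:
  plan:
    - [0,0.02,0,0,0,0,0]
    - [0,0.04,0,0,0,0,0]
    - [0,0.04,0,0,0,0,0]

```text
time: 21.62
tool_pos: [0.4655, 0.2572, 0.0415]
ee_rot: [-3.141, 0.0, -3.121]
wrist_force: [0.0, -6.0, 3.9]
width: 0.0003
finger_force: 2.2
```

Call:
servo_tool:
  plan:
    - [0,0.02,0,0,0,0,0]
    - [0,0.03,0,0,0,0,0]
    - [0,0.03,0,0,0,0,0]

```text
time: 21.87
tool_pos: [0.4654, 0.2575, 0.0416]
ee_rot: [-3.136, -0.0, -3.121]
wrist_force: [0.1, -11.3, 6.1]
width: 0.0001
finger_force: 5.8
```

Call:
servo_tool:
  plan:
    - [0,0.02,0,0,0,0,0]
    - [0,0.02,0,0,0,0,0]

```text
time: 22.03
tool_pos: [0.4654, 0.2575, 0.0417]
ee_rot: [-3.131, -0.001, -3.122]
wrist_force: [-0.5, -16.9, 8.2]
width: 0.0005
finger_force: 8.5
```

Call:
servo_tool:
  plan:
    - [0,-0.3,0,0,0,0,0]
    - [0,-0.5,-0.2,0,0,0,0]
    - [0,-0.8,-0.7,0,0,0,64]
    - [0,-1,-1,0,0,0,64]
    - [0,-1,-1,0,0,0,64]
    - [0,-1,-1,0,0,0,64]

```text
time: 22.53
tool_pos: [0.4695, 0.1626, 0.145]
ee_rot: [3.138, 0.007, -3.123]
wrist_force: [-0.4, 0.9, -0.5]
width: 0.0238
finger_force: 0.0
```

Call:
servo_tool:
  plan:
    - [0.35,-0.2,-0.2,0,0,0,64]
    - [0.7,-0.5,-0.2,0,0,0,64]
    - [0.7,-0.5,-0.2,0,0,0,64]

```text
time: 22.78
tool_pos: [0.3942, 0.1103, 0.1589]
ee_rot: [-3.142, -0.006, -3.121]
wrist_force: [-1.1, 0.9, -0.3]
width: 0.0435
finger_force: 0.0
```

```bash
python3 - <<'E'
from h import *
t=snap("top","t7");s=snap("scene","s7")
for g in [(.653,.012,.27),(.54,.002,-.215)]: print(fit(t,g),fit(s,g,"scene"))
print(*racks(t),sep="\n")
a=t[170:350,150:350,::-1];b=s[190:360,320:500,::-1]
a=cv2.resize(a,(400,360),interpolation=cv2.INTER_CUBIC);b=cv2.resize(b,(381,360),interpolation=cv2.INTER_CUBIC)
cv2.imwrite('pics/c7.png',np.hstack([a,b]))
o=robot.get_obs();print(o["tool_pos"],o["ee_rot"])
E
```

```text
(array([0.6663, 0.0118, 0.258 ]), np.float64(0.886)) (array([0.6598, 0.0088, 0.2451]), np.float64(0.887))
(array([ 0.5497,  0.0015, -0.177 ]), np.float64(0.878)) (array([ 0.5423, -0.0015, -0.2343]), np.float64(0.888))
(array([319., 199.]), 104, array([0.6507, 0.0223]), array([0.6539, 0.0181]), 0.281, np.float64(0.083), np.float64(0.02))
(array([324., 245.]), 114, array([ 0.5358, -0.0069]), array([ 0.5393, -0.0012]), -0.215, np.float64(0.089), np.float64(0.023))
(array([194., 274.]), 337, array([0.4544, 0.3008]), array([0.4594, 0.3035]), -1.537, np.float64(0.087), np.float64(0.059))
[0.39682684 0.11140804 0.15952384] [ 3.14025562e+00 -2.22668361e-03 -3.12147890e+00]
```

View pics/c7.png

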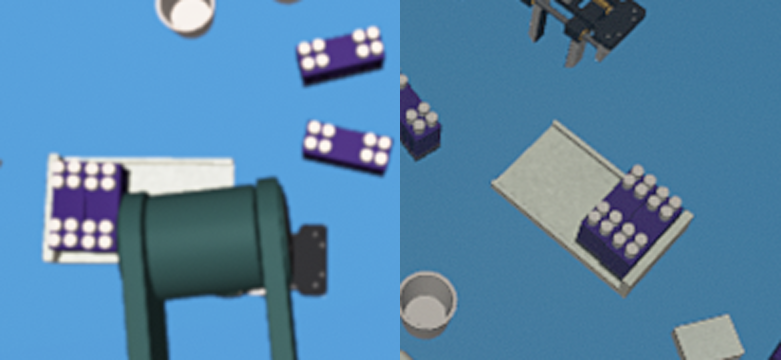

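The crop shows two racks standing flush at the end stop, and the two remaining racks unmoved. Next is the middle one.

```bash
python3 - <<'E'
from h import *
pick(.542,-.001,-.22,hi=.15,z=.05)
E
```

```text
[-0.71, -0.58, 0.05, 0, 0, np.float64(0.58)] x 10 -> [0.469 0.055 0.155] -4.033
[-0.89, 0.22, 0.05, 0, 0, np.float64(0.57)] x 9 -> [ 0.542 -0.001  0.15 ] -4.928
[0.0, 0.0, 1.0, 0, 0, np.float64(0.0)] x 4 -> [ 0.542 -0.001  0.05 ] -4.928
```

Call:
servo_tool:
  plan:
    - [-0.71,-0.58,0.05,0,0,0.58,64]
    - [-0.71,-0.58,0.05,0,0,0.58,64]
    - [-0.71,-0.58,0.05,0,0,0.58,64]
    - [-0.71,-0.58,0.05,0,0,0.58,64]
    - [-0.71,-0.58,0.05,0,0,0.58,64]
    - [-0.71,-0.58,0.05,0,0,0.58,64]
    - [-0.71,-0.58,0.05,0,0,0.58,64]
    - [-0.71,-0.58,0.05,0,0,0.58,64]
    - [-0.71,-0.58,0.05,0,0,0.58,64]

```text
time: 23.63
tool_pos: [0.4712, 0.0559, 0.1547]
ee_rot: [-3.141, -0.002, 2.252]
wrist_force: [0.0, -0.6, -0.5]
width: 0.0637
finger_force: 0.0
```

Call:
servo_tool:
  plan:
    - [-0.89,0.22,0.05,0,0,0.57,64]
    - [-0.89,0.22,0.05,0,0,0.57,64]
    - [-0.89,0.22,0.05,0,0,0.57,64]
    - [-0.89,0.22,0.05,0,0,0.57,64]
    - [-0.89,0.22,0.05,0,0,0.57,64]
    - [-0.89,0.22,0.05,0,0,0.57,64]
    - [-0.89,0.22,0.05,0,0,0.57,64]
    - [-0.89,0.22,0.05,0,0,0.57,64]
    - [-0.89,0.22,0.05,0,0,0.57,64]
    - [-0.89,0.22,0.05,0,0,0.57,64]

```text
time: 24.47
tool_pos: [0.5438, -0.0004, 0.1507]
ee_rot: [-3.141, -0.0, 1.359]
wrist_force: [-0.5, 0.4, 0.9]
width: 0.0639
finger_force: 0.0
```

```bash
python3 - <<'E'
from h import *
s=snap("scene","s8");o=robot.get_obs();print(o["tool_pos"],o["ee_rot"][2])
for g in [(.653,.012,.27),(.54,.002,-.215)]: print(fit(s,g,"scene"))
E
```

```text
[ 5.43782011e-01 -5.03692937e-04  1.50945690e-01] 1.3586754372931602
(array([0.6598, 0.0098, 0.2255]), np.float64(0.891))
(array([ 0.5418, -0.0027, -0.2323]), np.float64(0.83))
```

Rack not moved; grasp it.

Call:
servo_tool:
  plan:
    - [0,0,0.3,0,0,0,64]
    - [0,0,0.6,0,0,0,64]
    - [0,0,0.98,0,0,0,64]
    - [0,0,0.98,0,0,0,64]
    - [0,0,0.98,0,0,0,30]
    - [0,0,0.98,0,0,0,30]
    - [0,0,0.98,0,0,0,30]
    - [0,0,0.98,0,0,0,30]
    - [0,0,0.98,0,0,0,30]

```text
time: 25.27
tool_pos: [0.5455, -0.0011, 0.0564]
ee_rot: [3.136, -0.001, 1.356]
wrist_force: [0.3, 0.5, 5.0]
width: 0.0399
finger_force: 29.9
```

Call:
servo_tool:
  plan:
    - [0,0,-0.2,0,0,0,30]
    - [0,0,-0.4,0,0,0,30]
    - [0,0,-0.7,0,0,0,30]
    - [0,0,-1,0,0,0,30]
    - [0,0,-1,0,0,0,30]
    - [0,0,-1,0,0,0,30]

```text
time: 25.77
tool_pos: [0.545, -0.0011, 0.1559]
ee_rot: [3.136, -0.0, 1.356]
wrist_force: [-0.6, -0.1, -2.7]
width: 0.0399
finger_force: 29.9
```

```bash
python3 - <<'E'
from h import *
o=robot.get_obs();print(o["tool_pos"],o["width"])
place(-.026,hi=.16)
E
```

```text
[ 0.54498392 -0.00113225  0.15589522] 0.039874234474838295
[0.68, -0.41, -0.01, 0, 0, np.float64(-0.38)] x 7 -> [0.519 0.074 0.157] 1.953
[0.79, 0.03, -0.02, 0, 0, np.float64(-0.38)] x 7 -> [0.493 0.148 0.159] 2.55
[0.63, 0.48, -0.01, 0, 0, np.float64(-0.39)] x 7 -> [0.467 0.223 0.16 ] 3.162
[0.0, 0.0, 0.76, 0, 0, np.float64(0.0)] x 4 -> [0.467 0.223 0.084] 3.162
[0.0, 0.0, 0.3, 0, 0, np.float64(0.0)] x 2 -> [0.467 0.223 0.054] 3.162
```

Call:
servo_tool:
  plan:
    - [0.68,-0.41,-0.01,0,0,-0.38,30]
    - [0.68,-0.41,-0.01,0,0,-0.38,30]
    - [0.68,-0.41,-0.01,0,0,-0.38,30]
    - [0.68,-0.41,-0.01,0,0,-0.38,30]
    - [0.68,-0.41,-0.01,0,0,-0.38,30]
    - [0.68,-0.41,-0.01,0,0,-0.38,30]

```text
time: 26.27
tool_pos: [0.5165, 0.0745, 0.1517]
ee_rot: [-3.137, -0.001, 1.955]
wrist_force: [-0.3, 0.6, -2.8]
width: 0.0397
finger_force: 30.0
```

Call:
servo_tool:
  plan:
    - [0.79,0.03,-0.02,0,0,-0.38,30]
    - [0.79,0.03,-0.02,0,0,-0.38,30]
    - [0.79,0.03,-0.02,0,0,-0.38,30]
    - [0.79,0.03,-0.02,0,0,-0.38,30]
    - [0.79,0.03,-0.02,0,0,-0.38,30]
    - [0.79,0.03,-0.02,0,0,-0.38,30]

```text
time: 26.77
tool_pos: [0.4904, 0.1486, 0.1546]
ee_rot: [-3.139, -0.002, 2.549]
wrist_force: [0.5, 0.3, -2.5]
width: 0.0396
finger_force: 30.0
```

Call:
servo_tool:
  plan:
    - [0.63,0.48,-0.01,0,0,-0.39,30]
    - [0.63,0.48,-0.01,0,0,-0.39,30]
    - [0.63,0.48,-0.01,0,0,-0.39,30]
    - [0.63,0.48,-0.01,0,0,-0.39,30]
    - [0.63,0.48,-0.01,0,0,-0.39,30]
    - [0.63,0.48,-0.01,0,0,-0.39,30]
    - [0.63,0.48,-0.01,0,0,-0.39,30]
    - [0.63,0.48,-0.01,0,0,-0.39,30]

```text
time: 27.43
tool_pos: [0.4658, 0.2232, 0.1567]
ee_rot: [-3.141, -0.001, -3.126]
wrist_force: [-0.3, 0.2, -3.5]
width: 0.0396
finger_force: 30.0
```

Call:
servo_tool:
  plan:
    - [0,0,0.3,0,0,0,30]
    - [0,0,0.6,0,0,0,30]
    - [0,0,0.85,0,0,0,30]
    - [0,0,0.93,0,0,0,30]
    - [0,0,0.93,0,0,0,30]

```text
time: 27.85
tool_pos: [0.4651, 0.2229, 0.0635]
ee_rot: [-3.14, -0.003, -3.124]
wrist_force: [0.0, 0.1, -2.6]
width: 0.0398
finger_force: 30.0
```

Call:
servo_tool:
  plan:
    - [0,0,0.03,0,0,0,30]
    - [0,0,0.05,0,0,0,30]
    - [0,0,0.05,0,0,0,30]

```text
time: 28.1
tool_pos: [0.467, 0.2237, 0.0622]
ee_rot: [3.141, 0.002, -3.123]
wrist_force: [-3.5, -1.7, 6.4]
width: 0.0397
finger_force: 30.0
```

Call:
servo_tool:
  plan:
    - [0,0,0,0,0,0,50]
    - [0,0,0,0,0,0,50]
    - [0,0,0,0,0,0,50]
    - [0,0,-0.3,0,0,0,50]
    - [0,0,-0.6,0,0,0,50]
    - [0,0,-1,0,0,0,50]
    - [0,0,-1,0,0,0,50]
    - [0,-0.3,-1,0,0,0,0]
    - [0,-0.55,-1,0,0,0,0]
    - [0,-0.55,-1,0,0,0,0]

```text
time: 28.93
tool_pos: [0.4675, 0.1657, 0.1598]
ee_rot: [-3.14, 0.001, -3.125]
wrist_force: [-0.2, 0.1, -0.4]
width: 0.0333
finger_force: 0.0
```

Call:
servo_tool:
  plan:
    - [0,0,0,0,0,0,0]
    - [0,0,0,0,0,0,0]
    - [0,0,0.3,0,0,0,0]
    - [0,0,0.6,0,0,0,0]
    - [0,0,0.9,0,0,0,0]
    - [0,0,1,0,0,0,0]
    - [0,0,1,0,0,0,0]

```text
time: 29.52
tool_pos: [0.4644, 0.1689, 0.056]
ee_rot: [-3.14, -0.007, -3.12]
wrist_force: [-1.4, 0.8, 0.4]
width: 0.0001
finger_force: 0.0
```

Call:
servo_tool:
  plan:
    - [0,0,0.14,0,0,0,0]
    - [0,0,0.14,0,0,0,0]
    - [0,0.1,0.14,0,0,0,0]
    - [0,0.15,0.14,0,0,0,0]
    - [0,0.2,0.14,0,0,0,0]
    - [0,0.25,0.14,0,0,0,0]
    - [0,0.3,0.14,0,0,0,0]
    - [0,0.35,0.14,0,0,0,0]
    - [0,0.4,0.14,0,0,0,0]
    - [0,0.42,0.14,0,0,0,0]

```text
time: 30.35
tool_pos: [0.4664, 0.2112, 0.0457]
ee_rot: [-3.142, 0.001, -3.121]
wrist_force: [0.4, -2.7, 1.8]
width: 0.0004
finger_force: 1.4
```

Call:
servo_tool:
  plan:
    - [0,0.02,0,0,0,0,0]
    - [0,0.04,0,0,0,0,0]
    - [0,0.04,0,0,0,0,0]

```text
time: 30.6
tool_pos: [0.4661, 0.2149, 0.0454]
ee_rot: [3.141, -0.0, -3.121]
wrist_force: [-0.0, -1.6, 2.1]
width: 0.0003
finger_force: 0.9
```

Call:
servo_tool:
  plan:
    - [0,0.02,0,0,0,0,0]
    - [0,0.04,0,0,0,0,0]
    - [0,0.04,0,0,0,0,0]

```text
time: 30.85
tool_pos: [0.4659, 0.2175, 0.0451]
ee_rot: [-3.139, -0.001, -3.121]
wrist_force: [-0.8, -6.0, 0.9]
width: 0.0004
finger_force: 2.8
```

Call:
servo_tool:
  plan:
    - [0,0.01,0,0,0,0,0]
    - [0,0.02,0,0,0,0,0]
    - [0,0.02,0,0,0,0,0]

```text
time: 31.1
tool_pos: [0.4659, 0.2175, 0.0452]
ee_rot: [-3.135, -0.001, -3.121]
wrist_force: [-0.6, -10.7, 3.1]
width: 0.0004
finger_force: 5.4
```

Call:
servo_tool:
  plan:
    - [0,-0.3,0,0,0,0,0]
    - [0,-0.5,-0.2,0,0,0,0]
    - [0,-0.8,-0.7,0,0,0,64]
    - [0,-1,-1,0,0,0,64]
    - [0,-1,-1,0,0,0,64]
    - [0,-1,-1,0,0,0,64]

```text
time: 31.6
tool_pos: [0.4703, 0.1204, 0.1491]
ee_rot: [3.14, 0.008, -3.123]
wrist_force: [0.2, -1.3, 0.6]
width: 0.0238
finger_force: 0.0
```

Call:
servo_tool:
  plan:
    - [0,-0.4,-0.3,0,0,0,64]
    - [0,-0.6,-0.6,0,0,0,64]
    - [0,-0.6,-0.6,0,0,0,64]

```text
time: 31.85
tool_pos: [0.4713, 0.059, 0.2091]
ee_rot: [-3.141, 0.007, -3.123]
wrist_force: [0.9, 0.2, 0.6]
width: 0.044
finger_force: 0.0
```

```bash
python3 - <<'E'
from h import *
s=snap("scene","s9");t=snap("top","t9")
for g in [(.66,.01,.25)]: print(fit(s,g,"scene"),fit(t,g))
print(*racks(t),sep="\n")
for c,i in(("top",t),("scene",s)):
    for d in robot.find_in("spray",c):print(c,d["conf"],d["extent"],back(c,[d["extent"][0],d["extent"][1]],.085)[0])
pick(.661,.010,.25,hi=.2,z=.05)
o=robot.get_obs();print(o["tool_pos"])
E
```

```text
(array([0.6598, 0.0092, 0.2302]), np.float64(0.887)) (array([0.667 , 0.0124, 0.2479]), np.float64(0.865))
(array([319., 199.]), 107, array([0.6507, 0.0224]), array([0.654 , 0.0181]), 0.278, np.float64(0.083), np.float64(0.02))
(array([203., 275.]), 603, array([0.4533, 0.2809]), array([0.4578, 0.2836]), -1.231, np.float64(0.112), np.float64(0.119))
top 0.82 [292.9, 151.8, 26.1, 38.4] [0.76398136 0.08041578 0.085     ]
top 0.63 [199.2, 274.8, 20.8, 41.6] [0.45822354 0.28773435 0.085     ]
scene 0.64 [284.8, 311.4, 25.5, 42.1] [0.77326073 0.09398398 0.085     ]
scene 0.51 [228.9, 261.6, 39.9, 33.8] [ 0.78079399 -0.11121718  0.085     ]
[-0.96, -0.28, 0.01, 0, 0, np.float64(0.43)] x 7 -> [0.565 0.036 0.202] -3.795
[-0.92, 0.38, 0.02, 0, 0, np.float64(0.42)] x 7 -> [0.661 0.01  0.2  ] -4.455
[0.0, 0.0, 0.75, 0, 0, np.float64(0.0)] x 4 -> [0.661 0.01  0.125] -4.455
[0.0, 0.0, 0.75, 0, 0, np.float64(0.0)] x 4 -> [0.661 0.01  0.05 ] -4.455
[0.46827777 0.06188669 0.20283426]
```

Call:
servo_tool:
  plan:
    - [-0.96,-0.28,0.01,0,0,0.43,64]
    - [-0.96,-0.28,0.01,0,0,0.43,64]
    - [-0.96,-0.28,0.01,0,0,0.43,64]
    - [-0.96,-0.28,0.01,0,0,0.43,64]
    - [-0.96,-0.28,0.01,0,0,0.43,64]
    - [-0.96,-0.28,0.01,0,0,0.43,64]
    - [-0.96,-0.28,0.01,0,0,0.43,64]

```text
time: 32.63
tool_pos: [0.5649, 0.0363, 0.2011]
ee_rot: [-3.139, -0.005, 2.488]
wrist_force: [0.1, 0.1, -0.3]
width: 0.064
finger_force: 0.0
```

Call:
servo_tool:
  plan:
    - [-0.97,0.33,0.02,0,0,0.42,64]
    - [-0.97,0.33,0.02,0,0,0.42,64]
    - [-0.97,0.33,0.02,0,0,0.42,64]
    - [-0.97,0.33,0.02,0,0,0.42,64]
    - [-0.97,0.33,0.02,0,0,0.42,64]
    - [-0.97,0.33,0.02,0,0,0.42,64]
    - [-0.97,0.33,0.02,0,0,0.42,64]
    - [-0.97,0.33,0.02,0,0,0.42,64]

```text
time: 33.3
tool_pos: [0.6623, 0.0028, 0.2006]
ee_rot: [-3.139, -0.001, 1.83]
wrist_force: [0.7, 0.1, -0.3]
width: 0.064
finger_force: 0.0
```

```bash
python3 - <<'E'
from h import *
s=snap("scene","s10");o=robot.get_obs();print(o["tool_pos"],o["ee_rot"][2])
print(fit(s,(.66,.01,.24),"scene"))
a=s[200:380,230:430,::-1];cv2.imwrite('pics/c10.png',cv2.resize(a,None,fx=3,fy=3,interpolation=cv2.INTER_CUBIC))
E
```

```text
[0.66240258 0.0026574  0.20111823] 1.8298662632172422
(array([0.6596, 0.0091, 0.2358]), np.float64(0.876))
```

View pics/c10.png

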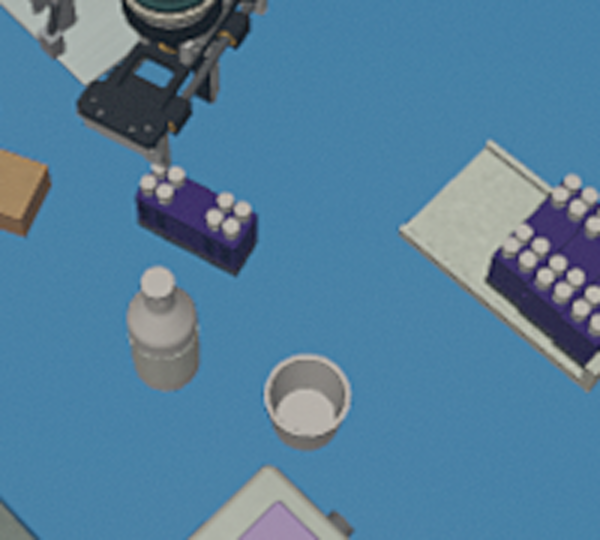

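The crop shows the last rack at (195,220) under the gripper, and the bottle at (165,325) has a narrow neck, so the gripper's body clears it. Three racks stand in a closed row in the tray.

Call:
servo_tool:
  plan:
    - [0,0,0.3,0,0,0,64]
    - [0,0,0.6,0,0,0,64]
    - [0,0,0.9,0,0,0,64]
    - [0,0,0.9,0,0,0,64]

```text
time: 33.68
tool_pos: [0.6581, 0.0025, 0.104]
ee_rot: [-3.128, -0.005, 1.829]
wrist_force: [-1.1, -0.4, -2.1]
width: 0.064
finger_force: 0.0
```

Call:
servo_tool:
  plan:
    - [0,0,0.2,0,0,0,64]
    - [0,0,0.4,0,0,0,64]
    - [0,0,0.56,0,0,0,64]
    - [0,0,0.56,0,0,0,64]
    - [0,0,0.56,0,0,0,30]
    - [0,0,0.56,0,0,0,30]
    - [0,0,0.56,0,0,0,30]
    - [0,0,0.56,0,0,0,30]
    - [0,0,0.56,0,0,0,30]

```text
time: 34.43
tool_pos: [0.6643, 0.0017, 0.0587]
ee_rot: [3.138, 0.001, 1.827]
wrist_force: [0.3, -0.2, 2.7]
width: 0.0398
finger_force: 30.0
```

Call:
servo_tool:
  plan:
    - [0,0,-0.2,0,0,0,30]
    - [0,0,-0.4,0,0,0,30]
    - [0,0,-0.7,0,0,0,30]
    - [0,0,-1,0,0,0,30]
    - [0,0,-1,0,0,0,30]
    - [0,0,-1,0,0,0,30]

```text
time: 34.93
tool_pos: [0.664, 0.0016, 0.159]
ee_rot: [3.137, 0.002, 1.827]
wrist_force: [-0.3, -0.2, -2.1]
width: 0.0398
finger_force: 30.0
```

```bash
python3 - <<'E'
from h import *
o=robot.get_obs();print(o["tool_pos"],o["width"],loc(TRAY,.0,-.066))
# grasp is ~6 mm off centre towards the rack's -y end
for x0 in(.006,):
    x,y=loc(TRAY,x0,-.066);legs([(x,y,.16,np.pi+.018)])
E
```

```text
[0.66404613 0.00159443 0.15903559] 0.039849167247431476 (np.float64(0.46758793584903924), np.float64(0.18341069171131913))
[0.75, -0.46, 0.0, 0, 0, np.float64(-0.28)] x 5 -> [0.601 0.062 0.159] 2.267
[0.87, -0.1, 0.0, 0, 0, np.float64(-0.28)] x 5 -> [0.537 0.123 0.159] 2.707
[0.83, 0.28, -0.01, 0, 0, np.float64(-0.29)] x 6 -> [0.474 0.183 0.16 ] 3.162
```

Call:
servo_tool:
  plan:
    - [0.75,-0.46,0,0,0,-0.28,30]
    - [0.75,-0.46,0,0,0,-0.28,30]
    - [0.75,-0.46,0,0,0,-0.28,30]
    - [0.75,-0.46,0,0,0,-0.28,30]
    - [0.75,-0.46,0,0,0,-0.28,30]

```text
time: 35.35
tool_pos: [0.5972, 0.0633, 0.1533]
ee_rot: [-3.137, -0.003, 2.269]
wrist_force: [0.2, 0.3, -1.6]
width: 0.0398
finger_force: 30.0
```

Call:
servo_tool:
  plan:
    - [0.87,-0.1,0,0,0,-0.28,30]
    - [0.87,-0.1,0,0,0,-0.28,30]
    - [0.87,-0.1,0,0,0,-0.28,30]
    - [0.87,-0.1,0,0,0,-0.28,30]
    - [0.87,-0.1,0,0,0,-0.28,30]

```text
time: 35.77
tool_pos: [0.5347, 0.1232, 0.1546]
ee_rot: [-3.14, -0.002, 2.707]
wrist_force: [-0.3, 0.3, -3.2]
width: 0.0395
finger_force: 30.0
```

Call:
servo_tool:
  plan:
    - [0.83,0.28,-0.01,0,0,-0.29,30]
    - [0.83,0.28,-0.01,0,0,-0.29,30]
    - [0.83,0.28,-0.01,0,0,-0.29,30]
    - [0.83,0.28,-0.01,0,0,-0.29,30]
    - [0.83,0.28,-0.01,0,0,-0.29,30]
    - [0.83,0.28,-0.01,0,0,-0.29,30]
    - [0.83,0.28,-0.01,0,0,-0.29,30]
    - [0.83,0.28,-0.01,0,0,-0.29,30]

```text
time: 36.43
tool_pos: [0.4728, 0.1828, 0.157]
ee_rot: [-3.141, -0.001, -3.124]
wrist_force: [0.3, 0.2, -2.4]
width: 0.0398
finger_force: 30.0
```

Call:
servo_tool:
  plan:
    - [0,0,0.3,0,0,0,30]
    - [0,0,0.6,0,0,0,30]
    - [0,0,0.7,0,0,0,30]
    - [0,0,0.7,0,0,0,30]

```text
time: 36.77
tool_pos: [0.47, 0.1823, 0.0837]
ee_rot: [-3.14, -0.008, -3.123]
wrist_force: [-0.1, -0.1, -2.7]
width: 0.0396
finger_force: 30.0
```

```bash
python3 - <<'E'
from h import *
s=snap("scene","s11");o=robot.get_obs();print(o["tool_pos"],o["ee_rot"][2])
a=s[190:360,320:500,::-1];cv2.imwrite('pics/c11.png',cv2.resize(a,None,fx=3.5,fy=3.5,interpolation=cv2.INTER_CUBIC))
E
```

```text
[0.47156664 0.18277637 0.08611971] -3.122442250577837
```

View pics/c11.png

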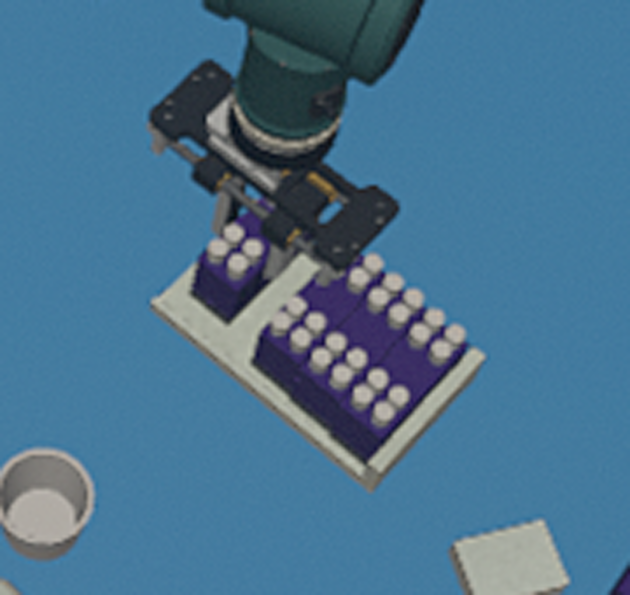

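The crop shows the fourth rack held above the open end of the tray at (235,265), with the three-rack row closed at (360,350).

Call:
servo_tool:
  plan:
    - [0,0,0.12,0,0,0,30]
    - [0,0,0.2,0,0,0,30]
    - [0,0,0.24,0,0,0,30]
    - [0,0,0.24,0,0,0,30]

```text
time: 37.15
tool_pos: [0.4738, 0.1835, 0.0647]
ee_rot: [3.141, 0.003, -3.121]
wrist_force: [1.6, -0.7, -1.6]
width: 0.0401
finger_force: 30.0
```

Call:
servo_tool:
  plan:
    - [0,0,0.02,0,0,0,30]
    - [0,0,0.02,0,0,0,30]
    - [0,0,0.02,0,0,0,30]

```text
time: 37.4
tool_pos: [0.474, 0.1836, 0.0645]
ee_rot: [3.141, 0.004, -3.121]
wrist_force: [-1.7, -1.0, 8.2]
width: 0.0396
finger_force: 30.0
```

Call:
servo_tool:
  plan:
    - [0,0,0,0,0,0,50]
    - [0,0,0,0,0,0,50]
    - [0,0,0,0,0,0,50]
    - [0,0,-0.3,0,0,0,50]
    - [0,0,-0.6,0,0,0,50]
    - [0,0,-1,0,0,0,50]
    - [0,0,-1,0,0,0,50]
    - [0.06,-0.3,-1,0,0,0,0]
    - [0.06,-0.55,-1,0,0,0,0]
    - [0.06,-0.55,-1,0,0,0,0]

```text
time: 38.23
tool_pos: [0.4676, 0.1253, 0.1615]
ee_rot: [-3.139, 0.0, -3.124]
wrist_force: [-0.3, 0.0, -0.3]
width: 0.0334
finger_force: 0.0
```

Call:
servo_tool:
  plan:
    - [0,0,0,0,0,0,0]
    - [0,0,0,0,0,0,0]
    - [0,0,0.3,0,0,0,0]
    - [0,0,0.6,0,0,0,0]
    - [0,0,0.9,0,0,0,0]
    - [0,0,1,0,0,0,0]
    - [0,0,1,0,0,0,0]

```text
time: 38.82
tool_pos: [0.4649, 0.1287, 0.058]
ee_rot: [-3.141, -0.008, -3.12]
wrist_force: [-0.0, 0.4, 0.1]
width: 0.0005
finger_force: 0.0
```

Call:
servo_tool:
  plan:
    - [0,0,0.18,0,0,0,0]
    - [0,0,0.18,0,0,0,0]
    - [0,0.1,0.18,0,0,0,0]
    - [0,0.15,0.18,0,0,0,0]
    - [0,0.2,0.18,0,0,0,0]
    - [0,0.25,0.18,0,0,0,0]
    - [0,0.3,0.18,0,0,0,0]
    - [0,0.35,0.18,0,0,0,0]
    - [0,0.4,0.18,0,0,0,0]
    - [0,0.42,0.18,0,0,0,0]

```text
time: 39.65
tool_pos: [0.4669, 0.1708, 0.0437]
ee_rot: [-3.141, 0.001, -3.121]
wrist_force: [0.2, -3.3, 2.2]
width: 0.0002
finger_force: 1.3
```

Call:
servo_tool:
  plan:
    - [0,0.02,0,0,0,0,0]
    - [0,0.04,0,0,0,0,0]
    - [0,0.04,0,0,0,0,0]

```text
time: 39.9
tool_pos: [0.4666, 0.1745, 0.0434]
ee_rot: [3.141, -0.0, -3.121]
wrist_force: [0.7, -1.4, 1.4]
width: 0.0007
finger_force: 0.8
```

Call:
servo_tool:
  plan:
    - [0,0.02,0,0,0,0,0]
    - [0,0.04,0,0,0,0,0]
    - [0,0.04,0,0,0,0,0]

```text
time: 40.15
tool_pos: [0.4664, 0.1775, 0.043]
ee_rot: [-3.139, -0.001, -3.121]
wrist_force: [0.4, -4.5, 1.1]
width: 0.0004
finger_force: 2.4
```

Call:
servo_tool:
  plan:
    - [0,0.01,0,0,0,0,0]
    - [0,0.02,0,0,0,0,0]
    - [0,0.02,0,0,0,0,0]

```text
time: 40.4
tool_pos: [0.4664, 0.1774, 0.0431]
ee_rot: [-3.135, -0.001, -3.121]
wrist_force: [0.6, -9.2, 1.2]
width: 0.0006
finger_force: 5.1
```

Call:
servo_tool:
  plan:
    - [0,0.02,0,0,0,0,0]
    - [0,0.02,0,0,0,0,0]

```text
time: 40.57
tool_pos: [0.4664, 0.1774, 0.0431]
ee_rot: [-3.131, -0.001, -3.122]
wrist_force: [-0.3, -15.5, 3.3]
width: 0.0003
finger_force: 7.9
```

Call:
servo_tool:
  plan:
    - [0,-0.3,0,0,0,0,0]
    - [0,-0.5,-0.2,0,0,0,0]
    - [0,-0.8,-0.7,0,0,0,50]
    - [0,-1,-1,0,0,0,50]
    - [0,-1,-1,0,0,0,50]
    - [0,-1,-1,0,0,0,50]

```text
time: 41.07
tool_pos: [0.4709, 0.0819, 0.1472]
ee_rot: [3.14, 0.008, -3.123]
wrist_force: [-0.2, -0.4, -0.3]
width: 0.0235
finger_force: 0.0
```

Call:
servo_tool:
  plan:
    - [0,-0.4,-0.3,0,0,0,50]
    - [0,-0.7,-0.8,0,0,0,50]
    - [0,-1,-1,0,0,0,50]
    - [0,-1,-1,0,0,0,50]
    - [0,-1,-1,0,0,0,50]

```text
time: 41.48
tool_pos: [0.4719, -0.0188, 0.2451]
ee_rot: [-3.142, 0.004, -3.123]
wrist_force: [-0.2, 1.0, 0.9]
width: 0.0499
finger_force: 0.0
```

```bash
python3 - <<'E'
from h import *
s=snap("scene","s12");t=snap("top","t12");o=robot.get_obs();print(o["tool_pos"],o["ee_rot"][2])
a=s[100:360,200:500,::-1];a=cv2.resize(a,None,fx=1.5,fy=1.5,interpolation=cv2.INTER_CUBIC);b=t[190:330,160:290,::-1]
b=cv2.resize(b,(349,390),interpolation=cv2.INTER_CUBIC)
cv2.imwrite('pics/c12.png',np.hstack([a,b]))
b0=[loc(CAR,.137,y)+(.262,) for y in(-.058,.058)];print("expected bar ends",proj("scene",b0).round(1),((proj("scene",b0)-[200,100])*1.5).round())
x,y=loc(CAR,.135,.033);legs([(x,y,.36,1.541),(x,y,.262,1.541)])
E
```

```text
[ 0.47020621 -0.01651501  0.24128333] -3.1208734546717314
expected bar ends [[213.8 143. ]
 [242.4 169.3]] [[ 21.  64.]
 [ 64. 104.]]
[-0.51, -0.7, -0.4, 0, 0, np.float64(0.34)] x 6 -> [ 0.523 -0.085  0.281] -3.655
[-0.8, -0.34, -0.39, 0, 0, np.float64(0.35)] x 6 -> [ 0.576 -0.154  0.32 ] -4.205
[-0.86, 0.13, -0.4, 0, 0, np.float64(0.34)] x 6 -> [ 0.629 -0.223  0.36 ] -4.739
[0.0, 0.0, 0.98, 0, 0, np.float64(0.0)] x 4 -> [ 0.629 -0.223  0.262] -4.739
```

View pics/c12.png

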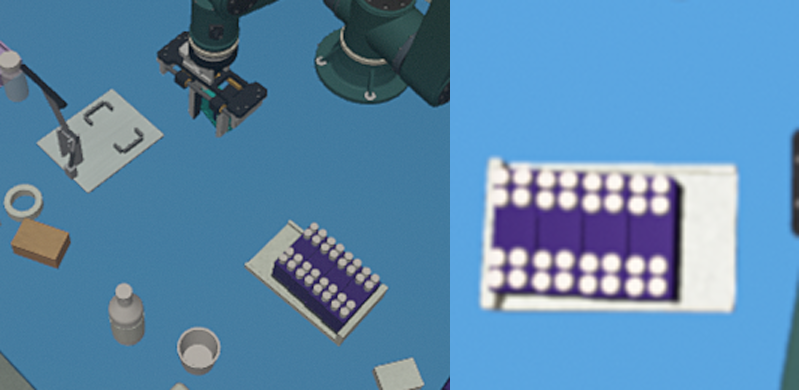

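The crop shows all four racks in a closed row against the end stop, and the bar at (22,66) to (65,104), which matches the prediction. Now I go and close the clamp.

Call:
servo_tool:
  plan:
    - [-0.51,-0.7,-0.4,0,0,0.34,50]
    - [-0.51,-0.7,-0.4,0,0,0.34,50]
    - [-0.51,-0.7,-0.4,0,0,0.34,50]
    - [-0.51,-0.7,-0.4,0,0,0.34,50]
    - [-0.51,-0.7,-0.4,0,0,0.34,50]
    - [-0.51,-0.7,-0.4,0,0,0.34,50]

```text
time: 42.08
tool_pos: [0.5227, -0.0847, 0.2798]
ee_rot: [-3.141, -0.006, 2.63]
wrist_force: [-0.9, 0.2, -0.4]
width: 0.05
finger_force: 0.0
```

Call:
servo_tool:
  plan:
    - [-0.8,-0.34,-0.39,0,0,0.35,50]
    - [-0.8,-0.34,-0.39,0,0,0.35,50]
    - [-0.8,-0.34,-0.39,0,0,0.35,50]
    - [-0.8,-0.34,-0.39,0,0,0.35,50]
    - [-0.8,-0.34,-0.39,0,0,0.35,50]
    - [-0.8,-0.34,-0.39,0,0,0.35,50]

```text
time: 42.58
tool_pos: [0.5762, -0.154, 0.3197]
ee_rot: [-3.139, -0.004, 2.08]
wrist_force: [0.2, -0.2, -0.3]
width: 0.0499
finger_force: 0.0
```

Call:
servo_tool:
  plan:
    - [-0.86,0.13,-0.4,0,0,0.34,50]
    - [-0.86,0.13,-0.4,0,0,0.34,50]
    - [-0.86,0.13,-0.4,0,0,0.34,50]
    - [-0.86,0.13,-0.4,0,0,0.34,50]
    - [-0.86,0.13,-0.4,0,0,0.34,50]
    - [-0.86,0.13,-0.4,0,0,0.34,50]
    - [-0.86,0.13,-0.4,0,0,0.34,50]
    - [-0.86,0.13,-0.4,0,0,0.34,50]

```text
time: 43.25
tool_pos: [0.6292, -0.2234, 0.3617]
ee_rot: [-3.14, -0.001, 1.547]
wrist_force: [-0.6, -0.2, 0.4]
width: 0.0496
finger_force: 0.0
```

Call:
servo_tool:
  plan:
    - [0,0,0.2,0,0,0,50]
    - [0,0,0.35,0,0,0,50]
    - [0,0,0.5,0,0,0,50]
    - [0,0,0.65,0,0,0,50]
    - [0,0,0.65,0,0,0,50]

```text
time: 43.67
tool_pos: [0.628, -0.2233, 0.2932]
ee_rot: [-3.135, -0.003, 1.546]
wrist_force: [0.4, 0.0, -1.4]
width: 0.05
finger_force: 0.0
```

Call:
servo_tool:
  plan:
    - [0,0,0.15,0,0,0,50]
    - [0,0,0.32,0,0,0,50]
    - [0,0,0.32,0,0,0,50]
    - [0,0,0.32,0,0,0,5]
    - [0,0,0.32,0,0,0,5]
    - [0,0,0.32,0,0,0,5]
    - [0,0,0.32,0,0,0,5]
    - [0,0,0.32,0,0,0,5]
    - [0,0,0.32,0,0,0,5]

```text
time: 44.42
tool_pos: [0.6295, -0.2245, 0.2663]
ee_rot: [3.14, 0.001, 1.544]
wrist_force: [2.4, 0.1, 2.2]
width: 0.0133
finger_force: 1.3
```

Call:
servo_tool:
  plan:
    - [0,0,0,0,0,0,5]
    - [0,0,0,0,0,0,5]
    - [0,-0.27,-0.03,0,0,0,5]
    - [0,-0.54,-0.02,0,0,0,5]
    - [0,-0.8,0.04,0,0,0,5]
    - [0,-0.99,0.1,0,0,0,5]
    - [0,-0.99,0.1,0,0,0,5]

```text
time: 45.0
tool_pos: [0.5266, -0.2207, 0.255]
ee_rot: [-3.137, -0.002, 1.543]
wrist_force: [-1.4, 3.0, 3.0]
width: 0.0106
finger_force: 30.0
```

Call:
servo_tool:
  plan:
    - [0,-0.23,0.11,0,0,0,5]
    - [0,-0.45,0.26,0,0,0,5]
    - [0,-0.65,0.44,0,0,0,5]
    - [0,-0.82,0.66,0,0,0,5]
    - [0,-0.95,0.89,0,0,0,5]
    - [0,-1,0.99,0,0,0,5]
    - [0,-1,0.99,0,0,0,5]

```text
time: 45.58
tool_pos: [0.4297, -0.2178, 0.153]
ee_rot: [-3.139, -0.004, 1.544]
wrist_force: [3.3, 2.4, -4.0]
width: 0.0107
finger_force: 30.0
```

Call:
servo_tool:
  plan:
    - [0,-0.08,0.24,0,0,0,5]
    - [0,-0.12,0.48,0,0,0,5]
    - [0,-0.13,0.66,0,0,0,5]
    - [0,-0.13,0.74,0,0,0,5]
    - [0,-0.13,0.77,0,0,0,5]
    - [0,-0.13,0.77,0,0,0,5]

```text
time: 46.08
tool_pos: [0.419, -0.2179, 0.0827]
ee_rot: [3.14, -0.002, 1.545]
wrist_force: [-1.7, 6.7, 9.2]
width: 0.0108
finger_force: 30.0
```

Call:
servo_tool:
  plan:
    - [0,0,0.03,0,0,0,5]
    - [0,0,0.03,0,0,0,5]
    - [0,0,0.03,0,0,0,5]

```text
time: 46.33
tool_pos: [0.4191, -0.218, 0.0825]
ee_rot: [3.139, -0.002, 1.545]
wrist_force: [-6.3, 10.3, 21.7]
width: 0.011
finger_force: 30.0
```

Call:
servo_tool:
  plan:
    - [0,0,0,0,0,0,34]
    - [0,0,0,0,0,0,34]
    - [0,0,0,0,0,0,34]
    - [0,0,0,0,0,0,34]
    - [0,0,-0.4,0,0,0,34]
    - [0,0,-0.8,0,0,0,34]
    - [0,0,-1,0,0,0,34]
    - [0,0,-1,0,0,0,34]

```text
time: 47.0
tool_pos: [0.4198, -0.2208, 0.1824]
ee_rot: [3.133, 0.006, 1.544]
wrist_force: [1.2, -0.2, -0.2]
width: 0.0339
finger_force: 0.0
```

Call:
servo_tool:
  plan:
    - [-0.5,-0.5,-0.5,0,0,0,34]
    - [-1,-1,-0.5,0,0,0,34]
    - [-1,-1,-0.5,0,0,0,34]
    - [-1,-1,-0.5,0,0,0,34]
    - [-1,-1,-0.5,0,0,0,34]

```text
time: 47.42
tool_pos: [0.3118, -0.3193, 0.2267]
ee_rot: [-3.14, 0.002, 1.538]
wrist_force: [0.3, -0.7, -1.0]
width: 0.0339
finger_force: 0.0
```

```bash
python3 - <<'E'
from h import *
s=snap("scene","s13");t=snap("top","t13")
a=cv2.resize(s[100:360,200:500,::-1],None,fx=1.5,fy=1.5,interpolation=cv2.INTER_CUBIC);b=cv2.resize(t[140:360,160:480,::-1],(349,240),interpolation=cv2.INTER_CUBIC)
b=cv2.copyMakeBorder(b,0,150,0,0,cv2.BORDER_CONSTANT)
cv2.imwrite('pics/c13.png',np.hstack([a,b]))
for th in(-.05,0,.1):
    P=[loc(CAR,.105-.18*np.cos(th),y)+(.085+.18*np.sin(th),) for y in(-.058,.058)];print(th,((proj("scene",P)-[200,100])*1.5).round(1).tolist())
E
```

```text
-0.05 [[119.1, 68.6], [158.4, 102.4]]
0 [[118.9, 65.7], [158.4, 99.5]]
0.1 [[118.1, 60.0], [158.0, 94.1]]
```

View pics/c13.png

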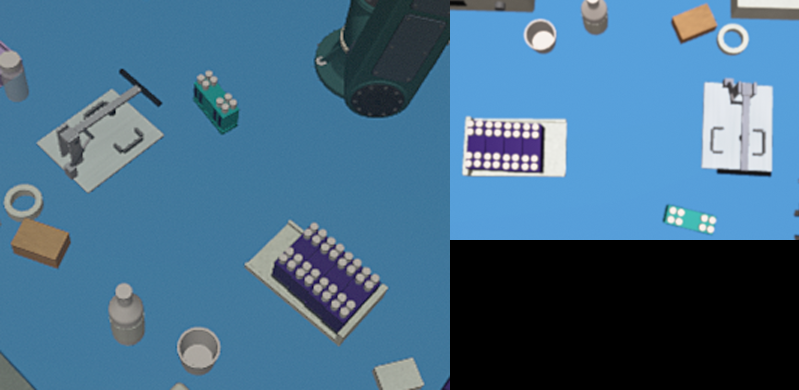

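The crop shows the clamp shut over the empty seat: the bar runs from (121,71) to (160,103), which matches -0.05 rad. All four racks are upright in a closed row, and the bystanders are where they were.

```bash
python3 -c "
from bench import robot
print(robot.close_job())"
```

```text
the job is handed in; nothing more can be done
None
```

The job is handed in: all four purple racks stand upright in one closed row against the end stop, the empty carrier's clamp is shut, and nothing else on the table was moved. It took about 47 s of the 210 s, and the hand-in returned no verdict.

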